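# Put a rinsed bottle on its drying peg and start the fan

### The job

The square white bottle lying on the bench has been rinsed: turn it mouth-down and slide its neck gently over the slim drying peg, all the way down until its rim sits on the wooden collar, and let go. Then turn the big dial on the plywood fan box clockwise to the one long mark in the middle of its scale. Leave the solder spool, the amber jar and the screwdriver where they are.

Things in the scene. Friction and masses are not known exactly. Their poses are not given: they have to be found in the camera images.
- bottle: White plastic bottle, 160 mm long, 70 to 110 g, lying on a flat side: square body 48 x 48 mm, round neck. Its x axis runs along the bottle from base to mouth, z up as it lies. Origin on its underside, below the long axis (axis at z = 24 mm), 60 mm from the base end. Body from x = -60 to +55 mm, neck from +55 to +100 mm. Its walls are 3 mm, hollow inside.
- bottle_mouth (a point): Centre of the bottle's mouth, in the plane of the rim, at x = 100, z = 24 mm of the bottle; axes parallel to the bottle's. The neck is 29 mm outside (33 mm at a bead), 45 mm long, its bore 19 mm throughout and open into the 42 mm wide inside.
- slim_stand: Fixed drying stand: plywood foot 100 x 85 x 18 mm, on it a dark wooden collar 52 mm across from which rises the slim wooden peg, 16 mm in diameter, 85 mm long, flat tip with a 1.5 mm chamfer. Origin: centre of the foot's underside. The peg leans 0.26 rad towards the stand's +x. The slim and the thick stand may change places.
- slim_stand_seat (a point): Centre of the collar's top, 40 mm above the bench, where the rim must sit; z is the nominal peg axis, its tip at z = 85 mm. The peg rocks stiffly in its socket about this x axis: its tip may stand up to 10 mm (0.12 rad) to the +y or -y side, which is not reported. It stays there until pushed with about 1.5 N sideways at the tip.
- thick_stand: Similar fixed stand, its peg a stub 38 mm in diameter and 55 mm long, too thick for the bottle: leave it alone. Origin: centre of the foot's underside.
- fan_box: Fixed plywood box 200 x 240 x 75 mm (x, y, z) with air slots; carries the big dial and, along its left edge, three small trimmers. Origin: centre of its underside.
- dial_grip (a point): On the dial's vertical axis at the height to grip, 112 mm above the bench. The grip is a bar 49 mm long, 14 mm wide, its top 7 mm above this point and 32 mm tall, with a white line at its pointing end. The bar lies along this point's x axis, the pointing end at -x. The point turns with the dial.
- scale (a point): On the dial's axis, on the box top (75 mm above the bench); does not turn. Eleven black marks 0.45 rad apart start at its -x direction and go clockwise; the sixth, at 2.25 rad, is the long one.
- dial (a joint): Dial angle in rad: 0 with the pointing end at the first mark, growing clockwise as seen from above, up to 4.5 at the last; 2.25 at the long mark. Stiff to about 0.04 N m, stays where it is left.
- spool: Bystander: spool of solder, 56 mm across, 40 mm tall. Origin: centre of its underside.
- jar: Bystander: amber glass jar, 52 mm across, 70 mm tall. Origin: centre of its underside.
- driver: Bystander: screwdriver lying on the bench.
Not all that is in view belongs to the job. What is shaped like the slim_stand but green or red is not meant.

How it is judged:
By the outcome, as a careful person would: the job done as asked, in the order asked, and still so for the second after the job is handed in, with the robot touching nothing.
It also fails if it takes over 72 s, if anything falls off the work surface, if the arm or the gripper's body presses on something with over 40 N, if the wrist force passes 120 N, or if a joint passes its speed limit or range.

### The arm

A 7-joint arm with a two-finger parallel gripper is mounted at the origin on the work surface. World frame = base frame: x ahead of the robot, y to its left, z up, the work surface at z = 0. Lengths are in m, angles in rad, forces in N, time in s.
With the tool pointing down it reaches from about 0.425 to 0.95 m from the base axis. Payload 4.7 kg.
Tool frame: the origin (TCP) lies on the front face of the gripper's body, between the roots of the fingers; the fingertips stand 70 mm ahead of it and the grasp point (between the pads) lies 51 mm ahead of it; z points along the fingers, y is the line along which they close (so a half turn about z gives the same grasp; the last joint's range is limited). The gripper opens to 87 mm and grips with 3 to 60 N. Pads are 19 mm wide; open, the fingers measure 117 mm over their backs; the gripper's body (75 mm by 190 mm) begins 51 mm behind the grasp point.
Start: joints at [1.091, 0.469, -0.049, 1.532, 0.024, 1.141, -0.082], TCP at [0.294, -0.608, 0.292] pointing down, gripper open.
Joint ranges: [-2.59, 2.59], [-0.33, 1.99], [-1.39, 1.29], [0.1, 2.45], [-1.04, 4.18], [0.21, 1.99], [-2.66, 2.66]. Speed limits (rad/s): [2.57, 2.57, 3.14, 3.14, 3.14, 3.14, 3.14].

### API

Orientations are given as [roll, pitch, yaw] about the fixed x, y, z axes, in that order (R = Rz(yaw) Ry(pitch) Rx(roll)).
In Python, from cell import get_obs, read_camera, job_done gives the robot as it stands. The module is installed in compiled form; this text tells all that it offers.
- The arm moves only by the tool arm_command, never from a script. Its argument "rows" is a list of rows, each an object with "dp": the shift along the tool's x, y, z each as a share of 500 mm, from -1 to 1, a list of three; "rotation": the turn, a rotation vector about the tool's x, y, z each as a share of pi rad, from -1 to 1, a list of three. A call has 1 to 8 rows; each row is the pose to reach, as a shift and turn from the pose commanded when the call began, along the tool's axes at that moment, turning the shorter way round; what a row does not reach only later rows make up. A row lasts 1/8 s, in which the tool goes at most 62.5 mm and 10.7 degrees, less where a joint would pass 70% of its speed; a pose out of reach is approached as far as the arm can. A call with a number of a shift or a turn outside -1 to 1 is refused whole. A call with a gripper value outside its range is refused whole. "jaw" is the finger opening in mm, from 0 to 87, set as the call begins (left out, the last holds). The fingers move at their own pace and stop on an object; the grip force is fixed at half the most. Time passes only in rows, so rows that repeat a pose let the fingers close. It gives the time, the measured TCP pose, the force, the opening and the grip force at its end, in the units of the state.
- get_obs(): the state, without advancing time (a new reading comes with each control period).
- read_camera(name): name is "side" or "top"; returns a dict with "pixels" (420x560x3 uint8, red, green, blue), "z_map" (420x560 float32, m along the optical axis (not along the pixel's ray), 0 where there is no reading), "camera_matrix" (3x3 intrinsics, pixels), "extrinsics" (4x4, takes a point from camera to world coordinates). Camera axes: x right, y up, looking along -z (the intrinsics and any distortion apply to the point x, -y, -z); pixel columns grow to the right and rows downward; lengths in m; the calibration is good to about 2 mm. A picture is of the moment at which its call begins.
- job_done(): hands the job in; it is judged then, once.
The state is a dict: "time_s": time; "joint_pos": joint angles; "qvel": joint speeds; "joint_efforts": joint torques, N m; "ee_pos": TCP position; "orientation": TCP orientation; "contact_force": force on the tool from outside, world axes, zero at the start; "wrist_torque": the same for the moment, N m; "finger_gap": finger opening in m; "grip_force": force on a finger pad.
Only numpy, scipy, OpenCV 4.12 (cv2) and the standard library are available. Lean on these libraries where they do the work, as an engineer would, in place of code of your own. Each camera call takes 0.05 s, during which the arm holds its last target. There are 200 camera calls.

## Working session

There is one attempt and no reset: what is moved stays moved. The work goes in short steps, Python scripts to look and compute and a tool call to move; the robot and the scene stay as the last step left them, time stands still between calls to the robot, and variables do not carry over. Pictures are saved under pics/ and viewed, at most 10 in all, crops included, and the job is handed in when it is done.

Besides the shell and the picture viewer there is one more tool, called after ">>>" by a JSON object that holds its "api" and its "payload". arm_command: Moves the arm, as the interface text tells. Its arguments: {"type":"object","properties":{"rows":{"type":"array"},"jaw":{"type":"number"}},"required":["rows"]}

```bash
mkdir -p pics; cat > h.py <<'E'
import numpy as np, cv2
from cell import get_obs, read_camera, job_done
from scipy.spatial.transform import Rotation as R
def snap(n,f):
    d=read_camera(n); cv2.imwrite(f'pics/{f}.png',cv2.cvtColor(d['pixels'],cv2.COLOR_RGB2BGR)); np.savez(f'pics/{f}.npz',**d); return d
def cloud(d):
    K=d['camera_matrix'];T=d['extrinsics'];z=d['z_map'];v,u=np.mgrid[:z.shape[0],:z.shape[1]]
    P=np.stack([(u-K[0,2])/K[0,0]*z,-(v-K[1,2])/K[1,1]*z,-z],-1)
    W=P@T[:3,:3].T+T[:3,3]; W[z==0]=np.nan; return W
def proj(d,p):
    K=d['camera_matrix'];T=d['extrinsics'];c=(np.asarray(p)-T[:3,3])@T[:3,:3]
    return np.stack([K[0,0]*c[...,0]/-c[...,2]+K[0,2],K[1,1]*c[...,1]/c[...,2]+K[1,2]],-1)
def rel(pos,Rm,cp=None,cR=None):
    o=get_obs(); cp=np.array(o['ee_pos']) if cp is None else cp; cR=R.from_euler('xyz',o['orientation']) if cR is None else cR
    return (cR.inv().apply(np.array(pos)-cp)/0.5).round(4),((cR.inv()*Rm).as_rotvec()/np.pi).round(4)
E
python3 - <<'E'
from h import *
o=get_obs();print(o)
for n in('side','top'):
    d=snap(n,n+'0');print(d['camera_matrix'],d['extrinsics'].round(3),[k for k in d])
E
```

```text
{'time_s': 0.0, 'joint_pos': array([ 1.09109189,  0.46945945, -0.04858567,  1.53372358,  0.024088  ,
        1.14098077, -0.08225535]), 'qvel': array([ 0.0011521 ,  0.00015328, -0.00042774,  0.0016948 ,  0.00045243,
        0.00146651, -0.0001275 ]), 'joint_efforts': array([ 3.41641407e-04, -5.07974803e+01, -8.03937600e-02, -2.36154306e+01,
       -6.13272423e-02,  3.78313567e-02,  1.83385973e-04]), 'ee_pos': array([ 0.29389497, -0.6071337 ,  0.29117457]), 'orientation': array([-3.13960775e+00,  6.65122030e-05,  4.50868150e-01]), 'contact_force': array([ 0.2493391 , -0.03697303, -0.09178132]), 'wrist_torque': array([-0.00113459,  0.0410962 , -0.08553554]), 'grip_force': 0.0, 'finger_gap': 0.08719711027925324}
[[400.4399544    0.         267.50896733]
 [  0.         400.4399544  210.54493189]
 [  0.           0.           1.        ]] [[ 0.995  0.046 -0.087  0.451]
 [-0.099  0.524 -0.846 -0.764]
 [ 0.007  0.85   0.526  0.576]
 [ 0.     0.     0.     1.   ]] ['pixels', 'z_map', 'camera_matrix', 'extrinsics']
[[486.00720936   0.         281.3227869 ]
 [  0.         486.00720936 210.05019732]
 [  0.           0.           1.        ]] [[ 3.000e-03  9.980e-01 -7.000e-02  4.530e-01]
 [-1.000e+00  3.000e-03 -1.000e-03 -1.000e-03]
 [-1.000e-03  7.000e-02  9.980e-01  1.397e+00]
 [ 0.000e+00  0.000e+00  0.000e+00  1.000e+00]] ['pixels', 'z_map', 'camera_matrix', 'extrinsics']
```

View pics/top0.png

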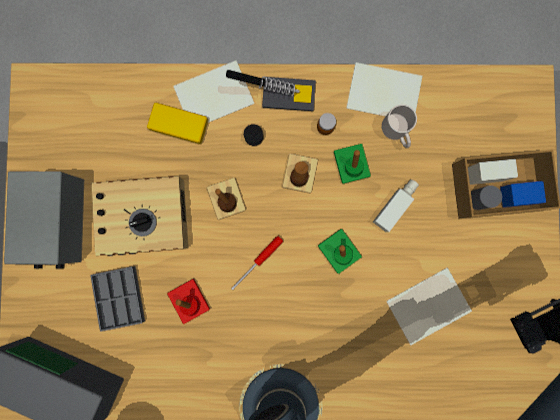

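View pics/side0.png

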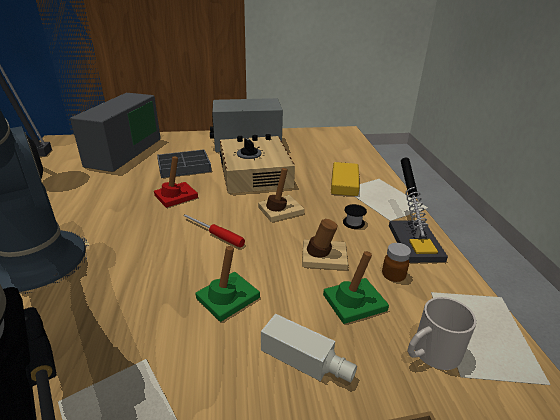

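Top view: the slim-shaped stands are plywood (226,198), green (351,163) and (340,250), and red (188,300). The thick plywood stub is at (300,173). The slim plywood stand at (226,198) is the one meant: natural wood, thin peg. The bottle is at (397,205) with its mouth at (412,186), and the dial is at (141,222). I'll confirm with one crop and measure.

```bash
python3 - <<'E'
from h import *
d=dict(np.load('pics/top0.npz'));s=dict(np.load('pics/side0.npz'))
W=cloud(d);S=cloud(s)
# crops
a=d['pixels'][165:235,190:260];b=d['pixels'][180:265,95:195]; c=s['pixels'][155:230,245:315]; e=s['pixels'][130:170,220:280]
f=lambda x:cv2.resize(x,(400,300),interpolation=cv2.INTER_CUBIC)
cv2.imwrite('pics/crop.png',cv2.cvtColor(np.vstack([np.hstack([f(a),f(b)]),np.hstack([f(c),f(e)])]),cv2.COLOR_RGB2BGR))
def reg(W,u0,u1,v0,v1,lo,hi):
    P=W[v0:v1,u0:u1].reshape(-1,3);return P[(P[:,2]>lo)&(P[:,2]<hi)]
print('table z',np.nanmedian(W[330:350,200:300,2]),np.nanmedian(S[220:240,120:170,2]))
# bottle body
def rect(P):
    r=cv2.minAreaRect((P[:,:2]*1000).astype(np.float32));return r
P=reg(W,365,425,170,240,.038,.06);print('bottle top',rect(P),P[:,2].mean(),len(P))
P=reg(W,365,425,170,240,.015,.06);print('bottle all',rect(P),P.min(0),P.max(0))
Q=P[:,:2]-P[:,:2].mean(0);w,V=np.linalg.eigh(Q.T@Q);print('axis',V[:,1],np.arctan2(*V[::-1,1]))
ax=V[:,1]*np.sign(V[0,1]);t=Q@ax;print(P[:,:2].mean(0),t.min(),t.max())
P=reg(W,195,255,170,225,.010,.024);print('foot',rect(P),len(P))
P=reg(W,195,255,170,225,.034,.046);print('collar',P.mean(0),rect(P),len(P))
for nm,M,rg in(('top',W,(195,255,170,225)),('side',S,(255,300,160,212))):
    P=reg(M,*rg,.05,.14);print(nm,len(P))
    for z in np.arange(.05,.14,.01):
        q=P[abs(P[:,2]-z)<.005]
        if len(q):print(z.round(3),len(q),q.mean(0).round(4),q.min(0).round(4),q.max(0).round(4))
P=reg(W,90,195,170,260,.07,.08);print('box',rect(P),P[:,2].mean())
P=reg(W,100,180,190,250,.112,.13);print('bar',rect(P),P.mean(0),len(P))
P=reg(W,100,180,190,250,.08,.112);print('dialdisc',rect(P),P.mean(0),len(P))
E
```

```text
table z 0.00017266290690687303 -0.0005361822674778138
bottle top ((564.463623046875, -326.59808349609375), (48.61056137084961, 157.63682556152344), 52.32480239868164) 0.04730349634884056 792
bottle all ((572.3798217773438, -292.8082275390625), (151.72384643554688, 157.44020080566406), 75.45121002197266) [ 0.49006339 -0.38327428  0.0151667 ] [ 0.66553512 -0.23700077  0.05559668]
axis [-0.85213782  0.52331744] 2.5908532556442387
[ 0.56150638 -0.31707439] -0.07239463333297648 0.08959257059989753
foot ((581.9442749023438, 159.24310302734375), (99.78607177734375, 85.22733306884766), 19.112951278686523) 685
collar [0.56832431 0.15294456 0.04051712] ((570.0929565429688, 154.23074340820312), (48.146827697753906, 49.48292922973633), 45.809326171875) 178
top 93
0.05 5 [0.5693 0.1541 0.0515] [0.5526 0.1492 0.0505] [0.5804 0.1628 0.0527]
0.06 7 [0.5716 0.1547 0.0576] [0.5688 0.1512 0.0552] [0.5773 0.1595 0.0644]
0.07 11 [0.575  0.1556 0.0698] [0.5706 0.1527 0.0673] [0.5816 0.1609 0.0745]
0.08 8 [0.5767 0.1589 0.0799] [0.5725 0.1542 0.0767] [0.5834 0.1651 0.0846]
0.09 9 [0.5793 0.1597 0.0892] [0.
[... 690 characters left out ...]
7 0.0904] [0.576  0.1542 0.086 ] [0.5897 0.169  0.0949]
0.1 23 [0.5844 0.1605 0.0999] [0.5788 0.1539 0.0955] [0.5927 0.1659 0.1049]
0.11 23 [0.5868 0.1619 0.1101] [0.5799 0.1574 0.1052] [0.5947 0.1705 0.1145]
0.12 25 [0.5888 0.1651 0.1193] [0.582  0.1585 0.1153] [0.5977 0.173  0.1227]
box ((529.65673828125, 394.478515625), (200.5719451904297, 242.12765502929688), 4.684897422790527) 0.07526425419087023
bar ((510.0755615234375, 378.1153259277344), (13.86312198638916, 50.40260696411133), 17.852096557617188) [0.51053376 0.37643067 0.11925617] 103
dialdisc ((519.0238037109375, 384.3265380859375), (160.29013061523438, 213.31314086914062), 0.42598384618759155) [0.51421393 0.3917949  0.08551338] 640
```

View pics/crop.png

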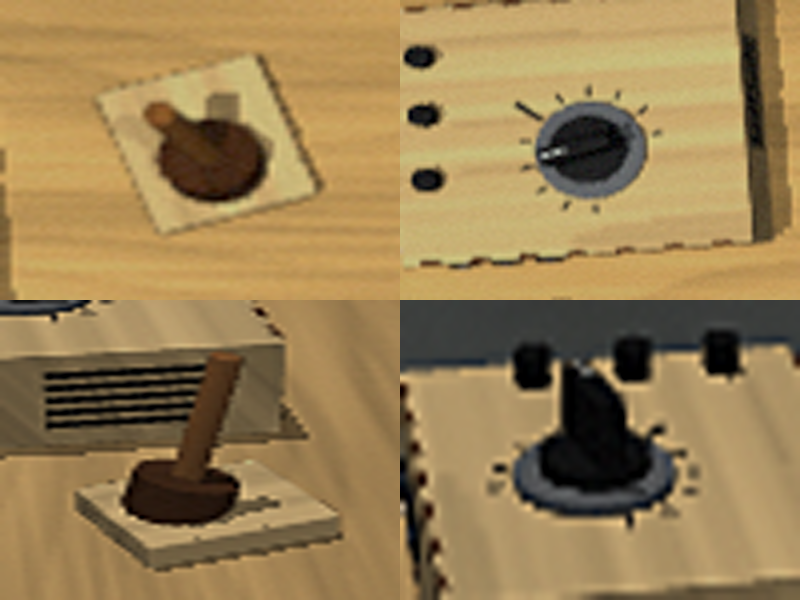

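The crop confirms the plywood slim stand: thin peg leaning up-left in the top view. The dial's white line points left in the top view, and the long mark at crop (528,110) is clockwise from it. Next I'll refine the measurements.

```bash
cat > m.py <<'E'
from h import *
from scipy.optimize import least_squares
d=dict(np.load('pics/top0.npz'));s=dict(np.load('pics/side0.npz'))
W=cloud(d);S=cloud(s)
def reg(W,u0,u1,v0,v1,lo,hi):
    P=W[v0:v1,u0:u1].reshape(-1,3);return P[(P[:,2]>lo)&(P[:,2]<hi)]
for nm,M,rg in(('top',W,(370,425,170,240)),('side',S,(250,365,310,390))):
    P=reg(M,*rg,.0445,.052);r=cv2.minAreaRect((P[:,:2]*1000).astype(np.float32));print(nm,'body',r,len(P))
    P=reg(M,*rg,.012,.044);m=np.array([.79,-.61,0]);t=P@m;print(' mouth end',np.sort(t)[-8:].round(4), 'at',P[t>t.max()-.02].mean(0).round(4))
def fit(P):
    f=lambda q:np.linalg.norm(np.cross(P-[q[0],q[1],.04],(v:=np.array([q[2],q[3],1])/np.linalg.norm([q[2],q[3],1]))),axis=1)-.008
    r=least_squares(f,[.566,.152,.25,.15],loss='soft_l1',f_scale=.001);return r.x.round(4),np.std(r.fun).round(4)
A=reg(W,195,255,170,225,.05,.115);B=reg(S,255,300,160,212,.05,.118)
n=lambda P:P[(abs(P[:,1]-.16)<.02)&(abs(P[:,0]-.58)<.02)]
A,B=n(A),n(B);print('peg top',fit(A),'side',fit(B),'both',fit(np.vstack([A,B])))
P=reg(S,240,320,185,225,.034,.046);P=P[np.hypot(P[:,0]-.569,P[:,1]-.153)<.04];print('collar side',P.mean(0),cv2.minAreaRect((P[:,:2]*1000).astype(np.float32)))
P=reg(S,240,320,185,225,.012,.023);P=P[np.hypot(P[:,0]-.58,P[:,1]-.159)<.07];print('foot side',cv2.minAreaRect((P[:,:2]*1000).astype(np.float32)))
# marks
g=cv2.cvtColor(d['pixels'],cv2.COLOR_RGB2GRAY).astype(float)
c=np.array([.5101,.3781])
for th in np.arange(0,360,5):pass
res=[]
for th in np.deg2rad(np.arange(0,360,2)):
    rs=np.arange(.036,.062,.001);p=np.c_[c[0]+rs*np.cos(th),c[1]+rs*np.sin(th),np.full(len(rs),.075)]
    uv=proj(d,p).astype(np.float32);v=cv2.remap(g.astype(np.float32),uv[:,0].reshape(1,-1),uv[:,1].reshape(1,-1),cv2.INTER_LINEAR)[0]
    res.append((np.rad2deg(th),v[6:14].mean(),v[14:22].mean()))
print(' '.join(f'{a:.0f}:{b:.0f}/{e:.0f}' for a,b,e in res))
E
python3 m.py
```

```text
top body ((555.6410522460938, -319.78118896484375), (48.580989837646484, 134.7016143798828), 52.35100555419922) 592
 mouth end [0.7237 0.7237 0.7238 0.7243 0.7251 0.7258 0.7265 0.7271] at [ 0.6223 -0.3698  0.0351]
side body ((549.0488891601562, -315.0164489746094), (50.247314453125, 118.8813247680664), 52.3388671875) 1693
 mouth end [0.7274 0.7275 0.7275 0.7275 0.7276 0.7276 0.7276 0.7277] at [ 0.6198 -0.3759  0.0313]
peg top (array([0.5728, 0.1558, 0.2371, 0.1743]), np.float64(0.0009)) side (array([0.5733, 0.1569, 0.2092, 0.1567]), np.float64(0.0014)) both (array([0.5731, 0.1565, 0.2189, 0.1631]), np.float64(0.0013))
collar side [0.56777824 0.14558907 0.04025744] ((569.8131103515625, 152.4116973876953), (47.79464340209961, 46.82635498046875), 30.701555252075195)
foot side ((582.313720703125, 158.0966796875), (101.64372253417969, 87.18072509765625), 19.94386100769043)
0:182/177 2:145/163 4:111/152 6:130/161 8:149/168 10:170/175 12:175/177 14:175/176 16:174/175 18:174/176 20:175/175 22:178/175 24:180/177 26:167/174 28:132/158 30:120/151 32:150/165 34:174/174 36:180/176 38:181/177 40:1
[... 1181 characters left out ...]
/178 244:177/178 246:177/178 248:177/177 250:177/176 252:176/178 254:175/177 256:174/176 258:173/175 260:171/173 262:168/170 264:167/168 266:166/166 268:167/166 270:170/169 272:174/173 274:177/177 276:181/180 278:184/182 280:187/184 282:186/184 284:177/183 286:155/178 288:136/173 290:130/171 292:149/172 294:168/173 296:175/174 298:175/173 300:175/172 302:174/171 304:173/169 306:173/169 308:172/170 310:161/173 312:135/175 314:109/167 316:123/165 318:155/176 320:175/182 322:178/183 324:181/182 326:181/181 328:181/180 330:183/178 332:185/178 334:185/178 336:176/175 338:148/170 340:127/164 342:147/165 344:168/173 346:176/176 348:178/176 350:177/175 352:178/174 354:179/174 356:178/175 358:179/177
```

```bash
cat >> m.py <<'E'
print('----')
def axis(q,yaw=np.deg2rad(19.5)):
    Rs=R.from_euler('z',yaw)*R.from_euler('y',.26)
    return np.array([q[0],q[1],.04]),Rs.apply([0,-np.sin(-q[2]),np.cos(q[2])])
def fit2(P):
    def f(q):
        b,v=axis(q);return np.linalg.norm(np.cross(P-b,v),axis=1)-.008
    r=least_squares(f,[.57,.154,.1],loss='soft_l1',f_scale=.0007);return r.x
out=[]
for nm,P in(('top',A),('side',B),('both',np.vstack([A,B]))):
    q=fit2(P);b,v=axis(q);out.append((b,v));print(nm,q.round(4),'dir',v.round(4),'tip',(b+.085*v).round(4))
# image check: draw silhouettes of 'both' model
pan=[]
for D,(u0,v0) in((d,(195,165)),(s,(250,155))):
    im=cv2.resize(D['pixels'][v0:v0+60,u0:u0+60],(400,400),interpolation=cv2.INTER_CUBIC);k=400/60
    b,v=out[2];cam=D['extrinsics'][:3,3];w=np.cross(v,cam-b);w/=np.linalg.norm(w)
    for o,col in((.008,(0,255,0)),(0,(255,255,0)),(-.008,(0,255,0))):
        a=(proj(D,np.array([b+o*w,b+.085*v+o*w]))-[u0,v0]+.5)*k;cv2.line(im,*[tuple(int(round(x)) for x in y) for y in a],col,1)
    pan.append(im)
cv2.imwrite('pics/peg.png',cv2.cvtColor(np.hstack(pan),cv2.COLOR_RGB2BGR))
E
python3 m.py|sed -n '/----/,$p'
```

```text
----
top [0.5734 0.1559 0.0838] dir [0.2135 0.1644 0.963 ] tip [0.5916 0.1698 0.1219]
side [0.5726 0.1568 0.0727] dir [0.2174 0.1541 0.9638] tip [0.5911 0.1699 0.1219]
both [0.5729 0.1565 0.0769] dir [0.216  0.158  0.9635] tip [0.5912 0.1699 0.1219]
```

View pics/peg.png

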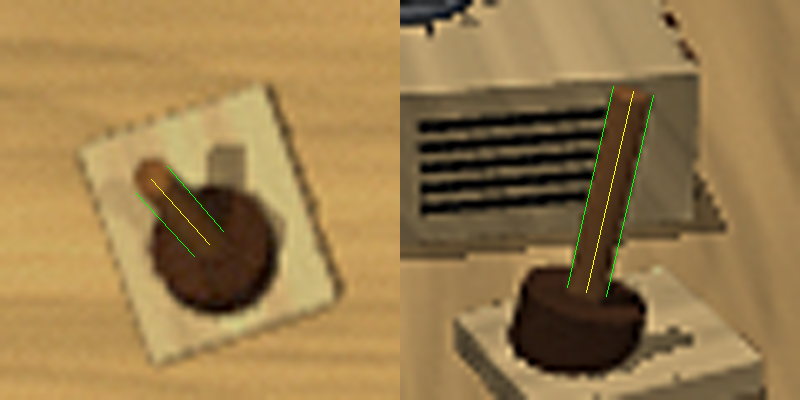

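Both silhouettes match the peg: tip at (160,165) in the left panel and (632,92) in the right. Now the grasp poses.

```bash
cat > plan.py <<'E'
from h import *
def grasp(al=np.deg2rad(30),yaw=np.deg2rad(-37.65),G=(.551,-.3165,.029)):
    m=np.array([np.cos(yaw),np.sin(yaw),0]);Z=np.array([0,0,1.]);n=np.cross(Z,m)
    z=np.sin(al)*m-np.cos(al)*Z;y=-n;x=np.cross(y,z)
    return np.array(G)-.051*z,R.from_matrix(np.c_[x,y,z])
E
python3 - <<'E'
from plan import *
p,r=grasp();z=r.as_matrix()[:,2]
print(p,r.as_euler('xyz'));print(rel(p-.12*z,r)); print(rel(p,r,p-.12*z,r))
E
```

```text
[ 0.5308102  -0.30092367  0.0731673 ] [ 3.14159265 -0.52359878 -0.65711646]
(array([ 0.6397, -0.4519,  0.2292]), array([-0.0927,  0.1494,  0.3441]))
(array([-0.  ,  0.  ,  0.24]), array([0., 0., 0.]))
```

>>> {"api": "arm_command", "payload": {"rows": [{"dp":[0.64,-0.452,0.229],"rotation":[-0.0927,0.1494,0.3441]},{"dp":[0.64,-0.452,0.229],"rotation":[-0.0927,0.1494,0.3441]},{"dp":[0.64,-0.452,0.229],"rotation":[-0.0927,0.1494,0.3441]},{"dp":[0.64,-0.452,0.229],"rotation":[-0.0927,0.1494,0.3441]},{"dp":[0.64,-0.452,0.229],"rotation":[-0.0927,0.1494,0.3441]},{"dp":[0.64,-0.452,0.229],"rotation":[-0.0927,0.1494,0.3441]},{"dp":[0.64,-0.452,0.229],"rotation":[-0.0927,0.1494,0.3441]},{"dp":[0.64,-0.452,0.229],"rotation":[-0.0927,0.1494,0.3441]}], "jaw": 87}}

```text
time_s: 1.1
ee_pos: [0.4587, -0.3081, 0.1888]
orientation: [3.074, -0.453, -0.538]
contact_force: [0.1, -0.3, 0.3]
finger_gap: 0.0868
grip_force: 0.0
```

```bash
python3 - <<'E'
from plan import *
p,r=grasp();o=get_obs();print(o['joint_pos'],o['ee_pos'],p-.12*r.as_matrix()[:,2]);print(rel(p,r))
E
```

```text
[ 0.49054945  0.27304051 -0.02113094  2.18759047  0.41860105  0.25398098
 -2.03614061] [ 0.45867056 -0.30810925  0.18884997] [ 0.48330479 -0.26427349  0.17709034]
(array([ 0.0035, -0.1036,  0.2526]), array([0.0037, 0.0213, 0.0342]))
```

>>> {"api": "arm_command", "payload": {"rows": [{"dp":[0.0035,-0.1036,0.0126],"rotation":[0.0037,0.0213,0.0342]},{"dp":[0.0035,-0.1036,0.0126],"rotation":[0.0037,0.0213,0.0342]},{"dp":[0.0035,-0.1036,0.0126],"rotation":[0.0037,0.0213,0.0342]},{"dp":[0.0035,-0.1036,0.0526],"rotation":[0.0037,0.0213,0.0342]}]}}

```text
time_s: 1.6
ee_pos: [0.5, -0.2749, 0.1722]
orientation: [3.139, -0.509, -0.653]
contact_force: [1.0, -0.1, 0.4]
finger_gap: 0.0867
grip_force: 0.0
```

```bash
python3 - <<'E'
from plan import *
p,r=grasp();o=get_obs();print(o['joint_pos'],o['qvel'].round(2));print(rel(p,r))
E
```

```text
[ 0.42124832  0.32461618 -0.06164814  2.18571059  0.85475272  0.21169711
 -2.66000753] [ 0.23  0.32 -0.14 -0.22  0.06  0.01 -0.01]
(array([-0.0261,  0.0035,  0.2121]), array([0.    , 0.0047, 0.0012]))
```

Joints 6 and 7 are near their limits, so I'll identify a simple arm model to choose a comfortable tilt.

```bash
cat > kin.py <<'E'
from h import *
from scipy.optimize import least_squares
import itertools
LO=np.array([-2.59,-.33,-1.39,.1,-1.04,.21,-2.66]);HI=np.array([2.59,1.99,1.29,2.45,4.18,1.99,2.66])
def fk(q,L,s,e=0.):
    h,L1,L2,L3,a,b,y7=L
    r=R.from_euler('z',s[0]*q[0]);p=np.array([0,0,h])
    r=r*R.from_euler('y',q[1])*R.from_euler('z',s[1]*q[2]);p=p+r.apply([a,0,L1])
    r=r*R.from_euler('y',q[3]);p=p+r.apply([b,0,L2])
    r=r*R.from_euler('z',s[2]*q[4])*R.from_euler('y',q[5]);p=p+r.apply([0,0,L3])
    return p,r*R.from_euler('z',s[3]*q[6]+y7)
E
cat > id.py <<'E'
from kin import *
o=get_obs()
D=[([1.09109189,0.46945945,-0.04858567,1.53372358,0.024088,1.14098077,-0.08225535],[.29389,-.60713,.29117],[-3.1396,0,.45087]),
([0.49054945,0.27304051,-0.02113094,2.18759047,0.41860105,0.25398098,-2.03614061],[.45867,-.30811,.18885],[3.074,-.453,-.538]),
(o['joint_pos'],o['ee_pos'],o['orientation'])]
best=[]
for s in itertools.product([1,-1],repeat=4):
  for y0 in(1.57,-1.57):
    def f(L):
        out=[]
        for q,p,e in D:
            P,r=fk(q,L,s);out+=list(P-p)+list(.3*(r.inv()*R.from_euler('xyz',e)).as_rotvec())
        return np.array(out+list(.003*np.array([L[4],L[5]])))
    r=least_squares(f,[.3,.5,.47,.24,0,0,y0]);best.append((r.cost,s,r.x.round(4)))
for b in sorted(best,key=lambda b:b[0])[:3]:print(b)
E
python3 id.py
```

```text
(np.float64(0.0009147654394614735), (-1, -1, -1, -1), array([ 0.1199,  0.9513,  0.5499,  0.5193, -0.2629,  0.0505,  1.5708]))
(np.float64(0.0009147654394614938), (-1, -1, -1, -1), array([ 0.1199,  0.9513,  0.5499,  0.5193, -0.2629,  0.0505,  1.5708]))
(np.float64(0.0010436820904476832), (-1, 1, -1, -1), array([-0.0775,  0.7147,  0.3959,  0.1986, -0.0471, -0.0818,  1.5035]))
```

```bash
cat >> id.py <<'E'
print('orient only')
res=[]
for s in itertools.product([1,-1],repeat=4):
  for sy in itertools.product([1,-1],repeat=3):
    for y0 in (0,np.pi/2,np.pi,-np.pi/2):
      e=[]
      for q,p,eu in D:
        q=np.array(q).copy();q[[1,3,5]]*=sy
        r=fk(q,[0,0,0,0,0,0,y0],s)[1];e.append((r.inv()*R.from_euler('xyz',eu)).magnitude())
      res.append((max(e),s,sy,y0))
for x in sorted(res,key=lambda x:x[0])[:4]:print(x)
s=(-1,-1,-1,-1)
# linear position fit: offsets vector after each joint
rows=[];rhs=[]
for q,p,e in D:
    M=[np.eye(3)];r=R.identity()
    for i,a in enumerate('zyzyzyz'):
        r=r*R.from_euler(a,(-1 if a=='z' else 1)*q[i]);M.append(r.as_matrix())
    rows.append(np.hstack([M[0][:,2:],M[3],M[5],M[6]]));rhs.append(p)
A=np.vstack(rows);b=np.hstack(rhs)
prior=np.array([.3,0,0,.5,0,0,.45,0,0,.24]);w=np.array([1,.3,.3,1,.3,.3,1,.3,.3,1])
x=prior+w*(np.linalg.pinv(A*w,rcond=1e-3)@(b-A@prior));print(x.round(3),(A@x-b).round(4))
E
python3 id.py | sed -n '/orient/,$p'
```

```text
orient only
(9.135800124719689e-05, (-1, -1, -1, -1), (1, 1, 1), 1.5707963267948966)
(0.1232962779643482, (-1, 1, -1, -1), (1, 1, 1), 1.5707963267948966)
(0.9120785259287705, (1, -1, -1, -1), (1, 1, 1), 3.141592653589793)
(0.9389247289841671, (-1, -1, -1, -1), (-1, 1, 1), 1.5707963267948966)
[ 0.256  0.007 -0.041  0.534  0.002 -0.001  0.469 -0.001 -0.001  0.239] [ 0.0001  0.     -0.     -0.0001 -0.0001  0.0001  0.0001  0.0001 -0.0001]
```

```bash
cat > kin2.py <<'E'
from kin import *
X=np.array([0.256,0.007,-0.041,0.534,0.002,-0.001,0.469,-0.001,-0.001,0.239])
def fk2(q,X=X):
    r=R.identity();M=[]
    for i,a in enumerate('zyzyzyz'):
        r=r*R.from_euler(a,(-1 if a=='z' else 1)*q[i]);M.append(r)
    return np.array([0,0,X[0]])+M[2].apply(X[1:4])+M[4].apply(X[4:7])+M[5].apply(X[7:10]),M[6]*R.from_euler('z',np.pi/2)
def ik(p,r,q0,mg=.08):
    f=lambda q:np.r_[(lambda P,r2:np.r_[(P-p)*10,3*(r2.inv()*r).as_rotvec()])(*fk2(q)),.02*(q-(LO+HI)/2)/(HI-LO)]
    s=least_squares(f,np.clip(q0,LO+mg+.01,HI-mg-.01),bounds=(LO+mg,HI-mg),max_nfev=60)
    P,r2=fk2(s.x);return s.x,np.linalg.norm(P-p),(r2.inv()*r).magnitude()
Pd=np.array([.216,.158,.9635]);Pd/=np.linalg.norm(Pd);Tip=np.array([.5912,.1699,.1219]);Seat=Tip-.085*Pd
def grasp(al,flip=1,gx=0.,gz=.029,yaw=np.deg2rad(-37.65),O=(.551,-.3165)):
    m=np.array([np.cos(yaw),np.sin(yaw),0]);Z=np.array([0,0,1.]);n=np.cross(Z,m)
    z=np.sin(al)*m-np.cos(al)*Z;y=-n*flip
    return np.r_[O,0]+gx*m+[0,0,gz]-.051*z,R.from_matrix(np.c_[np.cross(y,z),y,z])
def rb(yaw=np.deg2rad(-37.65),O=(.551,-.3165)): # bottle frame, mouth point
    b=R.from_euler('z',yaw);return np.r_[O,0]+b.apply([.1,0,.024]),b
def peg(gp,gr,h,psi,mouth=None,brot=None):
    """TCP pose with mouth at height h above seat along peg, bottle -z(lying) facing azimuth psi"""
    M,b=rb() if mouth is None else (mouth,brot)
    x=-Pd;zz=-np.array([np.cos(psi),np.sin(psi),0]);zz-=zz@x*x;zz/=np.linalg.norm(zz)
    B=R.from_matrix(np.c_[x,np.cross(zz,x),zz]);T=B*b.inv()
    return Seat+h*Pd+T.apply(gp-M),T*gr
E
cat > srch.py <<'E'
from kin2 import *
S=[np.array([.45,.4,0,1.9,.5,.6,-1.5]),np.array([-.3,.6,0,1.6,0,.8,1.5]),np.array([-.3,.6,-.3,1.6,1.5,.8,-1.5]),np.array([-.3,.6,.3,1.6,3,.8,0])]
def best(p,r):
    return min((ik(p,r,s) for s in S),key=lambda t:t[1]*5+t[2])
for fl in(1,-1):
  for al in np.deg2rad([0,15,30]):
    g=grasp(al,fl);a=best(*g);print('fl',fl,'al',np.rad2deg(al).round(),'grasp',a[0].round(2),round(a[1],4),round(a[2],3))
    for psi in np.deg2rad([-50,-25,0,25,50,75]):
        u=best(*peg(*g,.0,psi));v=best(*peg(*g,.11,psi));print('   psi',np.rad2deg(psi).round(),u[0].round(2),round(u[1],3),round(u[2],3),'|',v[0].round(2),round(v[1],3),round(v[2],3))
E
time python3 srch.py
```

```text
fl 1 al 0.0 grasp [ 0.47  0.65 -0.02  1.78  0.02  0.71 -1.79] 0.0 0.0
   psi -50.0 [-1.05  0.92  0.25  1.93  1.31  1.43 -0.96] 0.0 0.0 | [-1.05  0.75  0.27  1.89  1.34  1.47 -0.76] 0.0 0.0
   psi -25.0 [-0.9   0.77  0.07  2.22  1.8   1.36 -1.2 ] 0.0 0.0 | [-0.83  0.55  0.01  2.17  1.78  1.34 -0.92] 0.0 0.0
   psi 0.0 [-1.55  1.39  1.16  2.37  2.83  0.73 -2.58] 0.026 0.04 | [-1.18  0.52  0.63  2.37  2.44  0.91 -1.42] 0.003 0.005
   psi 25.0 [-0.35  0.65  0.13  2.37  3.39  1.18 -1.64] 0.046 0.046 | [-1.15  0.71  1.09  2.37  3.55  1.11 -2.27] 0.017 0.023
   psi 50.0 [ 0.6   0.75 -0.68  2.3   4.1   0.82 -1.55] 0.0 0.0 | [ 0.87  0.67 -1.11  2.25  4.1   0.52 -1.68] 0.0 0.0
   psi 75.0 [ 0.92  1.07 -1.06  2.01 -0.96  0.61 -2.46] 0.0 0.0 | [ 0.95  0.97 -1.2   1.98 -0.96  0.62 -2.58] 0.01 0.064
fl 1 al 15.0 grasp [ 0.45  0.58 -0.04  1.97  0.23  0.35 -2.01] 0.0 0.0
   psi -50.0 [-0.91  0.78  0.11  1.91  1.22  1.35 -0.82] 0.0 0.0 | [-0.92  0.64  0.14  1.83  1.2   1.42 -0.6 ] 0.0 0.0
   psi -25.0 [-0.71  0.62 -0.11  2.19  1.68  1.2  -0.94] 0.0 0.0 | [-0.68  0.44 -0.14  2.1   1.56  1.18 -0.65] 0.
[... 3013 characters left out ...]
 | [-0.2   0.67 -0.8   1.76  1.32  1.74  2.58] 0.0 0.0
   psi -25.0 [-0.53  0.52 -0.26  2.11  1.45  1.05  2.5 ] 0.0 0.0 | [-1.53  0.8   1.21  1.95  0.14  0.47 -2.58] 0.012 0.075
   psi 0.0 [-0.3   0.4  -0.34  2.28  1.89  0.68  2.49] 0.0 0.0 | [-1.27  0.36  0.79  2.2   1.71  0.29  2.58] 0.01 0.067
   psi 25.0 [-0.37  0.35  0.05  2.3   3.33  0.3   1.5 ] 0.0 0.0 | [ 0.67  0.32 -1.18  2.14  1.23  0.29 -2.58] 0.007 0.044
   psi 50.0 [ 0.57  0.5  -0.79  2.12 -0.96  0.29  0.11] 0.009 0.061 | [ 0.42  0.31 -0.64  2.05 -0.96  0.43 -0.06] 0.0 0.0
   psi 75.0 [ 0.31  0.57 -0.38  1.94 -0.96  0.82  0.39] 0.0 0.0 | [ 0.22  0.44 -0.31  1.83 -0.91  0.97  0.19] 0.0 0.0
real	0m8.479s
user	0m9.040s
sys	0m0.028s
```

Chosen: 15° tilt, and tool azimuth about -30° at the peg.

```bash
python3 - <<'E'
from kin2 import *
p,r=grasp(np.deg2rad(15));z=r.as_matrix()[:,2];pre=p-.1*z
print(rel(pre,r));print(rel(p,r,pre,r))
E
```

```text
(array([0.0492, 0.0038, 0.0213]), array([ 0.0002, -0.0786,  0.0012]))
(array([0. , 0. , 0.2]), array([0., 0., 0.]))
```

>>> {"api": "arm_command", "payload": {"rows": [{"dp":[0.0492,0.0038,0.0213],"rotation":[0,-0.0786,0.0012]},{"dp":[0.0492,0.0038,0.0213],"rotation":[0,-0.0786,0.0012]},{"dp":[0.0492,0.0038,0.0213],"rotation":[0,-0.0786,0.0012]},{"dp":[0.0492,0.0038,0.0213],"rotation":[0,-0.0786,0.0012]}]}}

```text
time_s: 2.1
ee_pos: [0.5183, -0.294, 0.1738]
orientation: [3.14, -0.261, -0.66]
contact_force: [-0.1, -0.3, 0.5]
finger_gap: 0.0868
grip_force: 0.0
```

```bash
python3 - <<'E'
from kin2 import *
p,r=grasp(np.deg2rad(15));o=get_obs();print(o['joint_pos'].round(3),o['ee_pos'],fk2(o['joint_pos'])[0]);print(rel(p,r))
E
```

```text
[ 0.752  0.427 -0.419  1.975  0.461  0.565 -2.21 ] [ 0.51828719 -0.29400204  0.17376452] [ 0.52717488 -0.29560689  0.17010786]
(array([ 0.0017, -0.0049,  0.1982]), array([ 0.0009,  0.0002, -0.001 ]))
```

>>> {"api": "arm_command", "payload": {"rows": [{"dp":[0.0017,-0.0049,0.09],"rotation":[0.0009,0.0002,-0.001]},{"dp":[0.0017,-0.0049,0.15],"rotation":[0.0009,0.0002,-0.001]},{"dp":[0.0017,-0.0049,0.198],"rotation":[0.0009,0.0002,-0.001]},{"dp":[0.0017,-0.0049,0.198],"rotation":[0.0009,0.0002,-0.001]},{"dp":[0.0017,-0.0049,0.198],"rotation":[0.0009,0.0002,-0.001]}]}}

```text
time_s: 2.72
ee_pos: [0.542, -0.3071, 0.0803]
orientation: [-3.141, -0.264, -0.654]
contact_force: [0.5, 0.8, 0.9]
finger_gap: 0.0871
grip_force: 0.0
```

>>> {"api": "arm_command", "payload": {"rows": [{"dp":[0,0,0],"rotation":[0,0,0]},{"dp":[0,0,0],"rotation":[0,0,0]},{"dp":[0,0,0],"rotation":[0,0,0]},{"dp":[0,0,0],"rotation":[0,0,0]},{"dp":[0,0,0],"rotation":[0,0,0]},{"dp":[0,0,0],"rotation":[0,0,0]}], "jaw": 40}}

```text
time_s: 3.48
ee_pos: [0.5419, -0.308, 0.0796]
orientation: [-3.141, -0.263, -0.656]
contact_force: [-0.8, 0.0, -0.1]
finger_gap: 0.0478
grip_force: 30.0
```

```bash
python3 - <<'E'
from kin2 import *
p,r=grasp(np.deg2rad(15));o=get_obs();print(o['joint_pos'].round(3),o['finger_gap'],o['grip_force']);print(rel(p,r))
d=snap('side','g1')
E
```

```text
[ 0.655  0.591 -0.299  1.968  0.595  0.406 -2.328] 0.04778412619684576 29.99864376615733
(array([-0.0023,  0.0023,  0.0022]), array([-0.0004, -0.0003,  0.0005]))
```

View pics/g1.png

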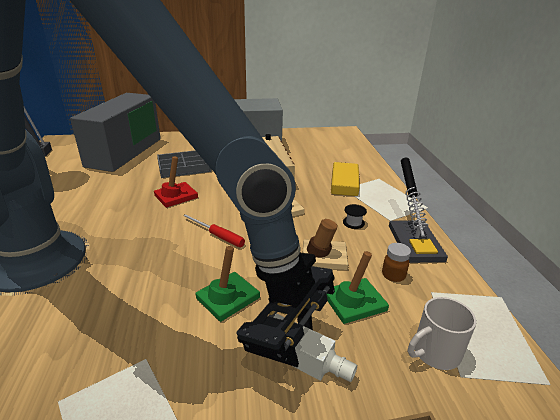

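The fingers hold the bottle's body, with the mouth at pixel (345,370) pointing lower right. Next: the grip offsets, then the lift and turn.

```bash
cat > pg.py <<'E'
from kin2 import *
f=np.load('grip.npz')
gp,gr=f['p'],R.from_euler('xyz',f['e']);Mm=f['M'];bb=R.from_euler('xyz',f['b'])
def tgt(h,psi=np.deg2rad(-30)):return peg(gp,gr,h,psi,Mm,bb)
E
python3 - <<'E'
from kin2 import *
o=get_obs();p=np.array(o['ee_pos']);r=R.from_euler('xyz',o['orientation'])
yaw=o['orientation'][2];b=R.from_euler('z',yaw);M,_=rb()
l=b.inv().apply(M-p);print('mouth in yaw frame',l);l[1]=0;M=p+b.apply(l)
np.savez('grip.npz',p=p,e=o['orientation'],M=M,b=[0,0,yaw])
from pg import *
q=o['joint_pos']
for h in(.2,.11,0):
    P,r=tgt(h);print(h,P.round(4),r.as_euler('xyz').round(3),ik(P,r,np.array([-.8,.7,0,2.05,1.45,1.28,-.9]))[0].round(2))
P,r=tgt(.2);up=p+[0,0,.2]
print(rel(up,gr));print(rel(P,r)); mid=(up+P)/2
E
```

```text
mouth in yaw frame [ 0.11234889 -0.00132751 -0.05564204]
0.2 [0.5931 0.2348 0.3468] [-2.529  1.127 -3.101] [-0.73  0.38 -0.09  1.94  1.41  1.26 -0.43]
0.11 [0.5737 0.2205 0.2601] [-2.529  1.127 -3.101] [-0.74  0.48 -0.08  2.05  1.48  1.24 -0.65]
0 [0.5499 0.2032 0.1541] [-2.529  1.127 -3.101] [-0.77  0.65 -0.07  2.14  1.57  1.23 -0.92]
(array([ 1.039e-01, -3.000e-04, -3.863e-01]), array([0., 0., 0.]))
(array([-0.4219, -0.9236, -0.6659]), array([0.4199, 0.0455, 0.8129]))
```

>>> {"api": "arm_command", "payload": {"rows": [{"dp":[0.026,0,-0.097],"rotation":[0,0,0]},{"dp":[0.052,0,-0.193],"rotation":[0,0,0]},{"dp":[0.078,0,-0.29],"rotation":[0,0,0]},{"dp":[0.104,0,-0.386],"rotation":[0,0,0]},{"dp":[0.117,0,-0.435],"rotation":[0,0,0]},{"dp":[0.117,0,-0.435],"rotation":[0,0,0]}]}}

```text
time_s: 4.28
ee_pos: [0.5426, -0.3082, 0.3068]
orientation: [-3.14, -0.267, -0.656]
contact_force: [0.1, -0.2, -2.0]
finger_gap: 0.0479
grip_force: 30.0
```

```bash
cat > path.py <<'E'
from pg import *
import kin2
o=get_obs();q0=o['joint_pos'];p0=np.array(o['ee_pos']);r0=R.from_euler('xyz',o['orientation'])
D=[([1.09109189,0.46945945,-0.04858567,1.53372358,0.024088,1.14098077,-0.08225535],[.29389,-.60713,.29117]),
([0.49054945,0.27304051,-0.02113094,2.18759047,0.41860105,0.25398098,-2.03614061],[.45867,-.30811,.18885]),
([0.42124832,0.32461618,-0.06164814,2.18571059,0.85475272,0.21169711,-2.66000753],[.5,-.2749,.1722]),
([0.752,0.427,-0.419,1.975,0.461,0.565,-2.21],[ 0.51828719,-0.29400204,0.17376452]),
([ 0.655,0.591,-0.299,1.968,0.595,0.406,-2.328],[0.5419,-0.308,0.0796]),(q0,p0)]
A=[];b=[]
for q,p in D:
    c=fk2(q,np.zeros(10))[0];A.append(np.array([fk2(q,e)[0]-c for e in np.eye(10)]).T);b.append(np.array(p)-c)
A=np.vstack(A);b=np.hstack(b);w=np.array([1,.3,.3,1,.3,.3,1,.3,.3,1])
x=kin2.X+w*(np.linalg.pinv(A*w,rcond=3e-3)@(b-A@kin2.X));print(x.round(4),abs(A@x-b).max());kin2.X[:]=x
np.save('X.npy',x)
E
python3 - <<'E'
from path import *
print(q0.round(3),p0,o['finger_gap'])
P,r=tgt(.2);g,e1,e2=ik(P,r,np.array([-.73,.38,-.09,1.94,1.41,1.26,-.43]));print(g.round(3),e1,e2)
N=int(np.ceil(max(abs(g-q0)/np.array([1.8,1.8,2.2,2.2,2.2,2.2,2.2])/.125)));N=max(N,17);print(N)
pr=r0
for k in range(1,N+1):
    t=k/N;q=q0+t*(g-q0);pp,rr=fk2(q);M=pp+(rr*gr.inv()).apply(Mm-gp)
    a=rel(pp,rr,p0,r0);print(k,a[0].round(3).tolist(),a[1].round(3).tolist(),'mouth',M.round(2),'tcp',pp.round(2),np.rad2deg((pr.inv()*rr).magnitude()).round(1));pr=rr
E
```

```text
[ 0.2142  0.0384 -0.036   0.5376 -0.0091 -0.0034  0.4477  0.0196 -0.0034
  0.204 ] 0.005040431325047945
[ 0.851  0.324 -0.533  1.78   0.32   0.844 -2.049] [ 0.54258384 -0.3082224   0.30682073] 0.047939017127271
[-0.636  0.375 -0.118  1.928  1.458  1.214 -0.401] 1.7571765701773693e-06 2.9915728433705305e-06
17
1 [-0.012, -0.061, 0.009] [-0.015, -0.003, -0.066] mouth [ 0.65 -0.34  0.24] tcp [ 0.56 -0.28  0.3 ] 12.2
2 [-0.031, -0.117, 0.013] [-0.03, -0.005, -0.132] mouth [ 0.67 -0.29  0.24] tcp [ 0.57 -0.25  0.3 ] 12.2
3 [-0.052, -0.172, 0.014] [-0.046, -0.008, -0.197] mouth [ 0.68 -0.25  0.23] tcp [ 0.58 -0.23  0.29] 12.1
4 [-0.073, -0.227, 0.013] [-0.062, -0.01, -0.262] mouth [ 0.69 -0.21  0.22] tcp [ 0.59 -0.2   0.29] 12.1
5 [-0.095, -0.281, 0.01] [-0.079, -0.012, -0.327] mouth [ 0.69 -0.17  0.21] tcp [ 0.59 -0.17  0.29] 12.1
6 [-0.118, -0.335, 0.004] [-0.098, -0.014, -0.391] mouth [ 0.69 -0.13  0.21] tcp [ 0.6  -0.14  0.29] 12.0
7 [-0.143, -0.389, -0.005] [-0.118, -0.016, -0.454] mouth [ 0.69 -0.09  0.2 ] tcp [ 0.61 -0.11  0.29] 11.9
8 [-0.169, -0.443, -0.016] [-0.14, -0.018, -0.516
[... 269 characters left out ...]
 [-0.26, -0.607, -0.065] [-0.221, -0.025, -0.694] mouth [0.66 0.04 0.19] tcp [0.62 0.01 0.3 ] 11.6
12 [-0.297, -0.662, -0.086] [-0.254, -0.028, -0.749] mouth [0.66 0.06 0.19] tcp [0.62 0.05 0.31] 11.5
13 [-0.337, -0.717, -0.11] [-0.292, -0.031, -0.801] mouth [0.65 0.09 0.19] tcp [0.62 0.08 0.32] 11.4
14 [-0.381, -0.771, -0.136] [-0.334, -0.035, -0.849] mouth [0.64 0.11 0.2 ] tcp [0.62 0.12 0.32] 11.2
15 [-0.429, -0.823, -0.165] [-0.381, -0.04, -0.893] mouth [0.63 0.14 0.21] tcp [0.61 0.16 0.33] 11.1
16 [-0.482, -0.874, -0.196] [0.41, 0.044, 0.879] mouth [0.62 0.16 0.22] tcp [0.6  0.2  0.34] 11.0
17 [-0.54, -0.923, -0.229] [0.418, 0.046, 0.814] mouth [0.62 0.19 0.23] tcp [0.59 0.23 0.35] 10.8
```

>>> {"api": "arm_command", "payload": {"rows": [{"dp":[-0.01,-0.05,0.008],"rotation":[-0.013,-0.003,-0.057]},{"dp":[-0.027,-0.1,0.012],"rotation":[-0.026,-0.004,-0.115]},{"dp":[-0.045,-0.15,0.014],"rotation":[-0.04,-0.007,-0.172]},{"dp":[-0.063,-0.2,0.014],"rotation":[-0.054,-0.009,-0.229]},{"dp":[-0.082,-0.248,0.012],"rotation":[-0.069,-0.011,-0.286]},{"dp":[-0.101,-0.294,0.008],"rotation":[-0.084,-0.012,-0.342]},{"dp":[-0.12,-0.34,0.004],"rotation":[-0.1,-0.014,-0.397]},{"dp":[-0.143,-0.389,-0.005],"rotation":[-0.118,-0.016,-0.454]}]}}

```text
time_s: 5.28
ee_pos: [0.6044, -0.1108, 0.2861]
orientation: [2.649, 0.211, 0.701]
contact_force: [-0.0, 0.1, -1.3]
finger_gap: 0.0476
grip_force: 30.0
```

```bash
cat > step.py <<'E'
from path import *
print(q0.round(3),p0,o['finger_gap'],o['time_s'])
P,r=tgt(.2);g,e1,e2=ik(P,r,np.array([-.73,.38,-.09,1.94,1.41,1.26,-.43]));print(g.round(3),e1,e2)
m=R.identity();N=max(8,int(np.ceil(max(abs(g-q0)/np.array([1.8,1.8,2.2,2.2,2.2,2.2,2.2])/.125)),),12)
for k in range(1,N+1):
    q=q0+k/N*(g-q0);pp,rr=fk2(q)
    if k==N: pp,rr=P,r
    a=rel(pp,rr,p0,r0);M=pp+(rr*gr.inv()).apply(Mm-gp);print(k,a[0].round(3).tolist(),a[1].round(3).tolist(),M.round(2))
E
python3 step.py
```

```text
[ 0.2383  0.0085 -0.0442  0.5491 -0.0082  0.0019  0.4574  0.0093  0.0019
  0.244 ] 0.0077753255385822895
[ 0.443  0.412 -0.686  1.817  0.901  1.119 -1.474] [ 0.60436566 -0.11082967  0.28605657] 0.04763863398608311 5.275
[-0.736  0.398 -0.087  1.923  1.414  1.256 -0.431] 1.6722451219359157e-06 3.1861639552237225e-06
1 [0.052, -0.019, -0.016] [-0.017, -0.004, -0.052] [ 0.69 -0.06  0.19]
2 [0.09, -0.045, -0.04] [-0.036, -0.01, -0.103] [ 0.69 -0.03  0.18]
3 [0.128, -0.072, -0.068] [-0.054, -0.016, -0.154] [ 0.68 -0.01  0.18]
4 [0.165, -0.1, -0.099] [-0.074, -0.024, -0.203] [0.67 0.02 0.18]
5 [0.2, -0.129, -0.132] [-0.094, -0.032, -0.252] [0.67 0.04 0.18]
6 [0.234, -0.159, -0.169] [-0.116, -0.042, -0.299] [0.66 0.07 0.18]
7 [0.266, -0.191, -0.208] [-0.138, -0.054, -0.346] [0.65 0.09 0.18]
8 [0.296, -0.225, -0.249] [-0.161, -0.068, -0.39] [0.65 0.11 0.19]
9 [0.324, -0.26, -0.294] [-0.185, -0.083, -0.433] [0.64 0.13 0.2 ]
10 [0.35, -0.298, -0.34] [-0.209, -0.1, -0.474] [0.63 0.15 0.21]
11 [0.373, -0.338, -0.389] [-0.235, -0.119, -0.514] [0.62 0.17 0.22]
12 [0.394, -0.38, -0.44] [-0.261, -0.141, -0.55] [0.62 0.19 0.23]
```

>>> {"api": "arm_command", "payload": {"rows": [{"dp":[0.05,-0.019,-0.02],"rotation":[-0.017,-0.004,-0.052]},{"dp":[0.09,-0.045,-0.045],"rotation":[-0.036,-0.01,-0.103]},{"dp":[0.128,-0.072,-0.073],"rotation":[-0.054,-0.016,-0.154]},{"dp":[0.165,-0.1,-0.104],"rotation":[-0.074,-0.024,-0.203]},{"dp":[0.2,-0.129,-0.137],"rotation":[-0.094,-0.032,-0.252]},{"dp":[0.234,-0.159,-0.174],"rotation":[-0.116,-0.042,-0.299]},{"dp":[0.266,-0.191,-0.213],"rotation":[-0.138,-0.054,-0.346]},{"dp":[0.296,-0.225,-0.254],"rotation":[-0.161,-0.068,-0.39]}]}}

```text
time_s: 6.28
ee_pos: [0.6228, 0.1122, 0.3131]
orientation: [2.899, 0.968, 1.973]
contact_force: [-0.2, 0.0, -1.3]
finger_gap: 0.0476
grip_force: 30.0
```

```bash
python3 step.py | grep -v '^\[ 0.2'; python3 -c "
from pg import *
print(rel(*tgt(.2)),rel(*tgt(.13)))"
```

```text
0.2489] 0.008052623706879425
[ 0.011  0.496 -0.775  1.868  1.375  1.425 -0.818] [0.62283404 0.11221922 0.31313265] 0.047633615966326336 6.275
[-0.744  0.402 -0.086  1.924  1.411  1.26  -0.436] 1.6738639174351463e-06 3.2094243185037877e-06
1 [0.019, 0.021, -0.01] [-0.006, -0.006, -0.017] [0.65 0.12 0.19]
2 [0.031, 0.031, -0.026] [-0.012, -0.011, -0.033] [0.65 0.13 0.19]
3 [0.042, 0.04, -0.043] [-0.018, -0.017, -0.049] [0.64 0.13 0.19]
4 [0.052, 0.048, -0.061] [-0.024, -0.023, -0.064] [0.64 0.14 0.19]
5 [0.06, 0.056, -0.079] [-0.03, -0.03, -0.08] [0.64 0.15 0.19]
6 [0.067, 0.063, -0.098] [-0.035, -0.036, -0.094] [0.63 0.15 0.2 ]
7 [0.073, 0.07, -0.118] [-0.041, -0.042, -0.108] [0.63 0.16 0.2 ]
8 [0.078, 0.077, -0.139] [-0.047, -0.049, -0.122] [0.63 0.16 0.21]
9 [0.081, 0.083, -0.16] [-0.053, -0.056, -0.135] [0.63 0.17 0.21]
10 [0.084, 0.089, -0.181] [-0.059, -0.062, -0.148] [0.62 0.18 0.22]
11 [0.085, 0.094, -0.203] [-0.064, -0.069, -0.161] [0.62 0.18 0.22]
12 [0.086, 0.099, -0.226] [-0.07, -0.076, -0.173] [0.62 0.19 0.23]
(array([ 0.0856,  0.0986, -0.226 ]), array([-0.0699, -0.0755, -0.1729])) (array([ 0.1919,  0.0431, -0.1537]), array([-0.0699, -0.0755, -0.1729]))
```

>>> {"api": "arm_command", "payload": {"rows": [{"dp":[0.03,0.031,-0.06],"rotation":[-0.018,-0.019,-0.043]},{"dp":[0.05,0.055,-0.11],"rotation":[-0.035,-0.038,-0.086]},{"dp":[0.07,0.08,-0.17],"rotation":[-0.052,-0.057,-0.13]},{"dp":[0.0856,0.0986,-0.226],"rotation":[-0.07,-0.0755,-0.173]},{"dp":[0.0856,0.0986,-0.226],"rotation":[-0.07,-0.0755,-0.173]},{"dp":[0.0856,0.0986,-0.226],"rotation":[-0.07,-0.0755,-0.173]}]}}

```text
time_s: 7.02
ee_pos: [0.5944, 0.2329, 0.348]
orientation: [-2.536, 1.131, -3.113]
contact_force: [-0.1, -0.0, -1.1]
finger_gap: 0.0477
grip_force: 30.0
```

```bash
python3 - <<'E'
from pg import *
o=get_obs();print(o['joint_pos'].round(3),rel(*tgt(.2)),rel(*tgt(.1)))
s=snap('side','p1');t=snap('top','p1t')
p=np.array(o['ee_pos']);r=R.from_euler('xyz',o['orientation'])
# predicted mouth & axis
T=r*gr.inv();M=p+T.apply(Mm-gp);a=T.apply(bb.apply([1,0,0]));print('mouth',M.round(4),'axis',a.round(4))
im=s['pixels'].copy();big=cv2.resize(im[60:240,200:400],(800,720),interpolation=cv2.INTER_CUBIC)
def ln(A,B,c):
    k=(proj(s,np.array([A,B]))-[200,60]+.5)*4;cv2.line(big,*[tuple(int(round(x)) for x in y) for y in k],c,1)
w=np.cross(a,s['extrinsics'][:3,3]-M);w/=np.linalg.norm(w)
for k in(-.0145,0,.0145):ln(M+k*w,M-.16*a+k*w,(255,0,0))
w=np.cross(Pd,s['extrinsics'][:3,3]-Tip);w/=np.linalg.norm(w)
for k in(-.008,0,.008):ln(Seat+k*w,Tip+k*w,(0,255,0))
cv2.imwrite('pics/p1c.png',cv2.cvtColor(big[100:700],cv2.COLOR_RGB2BGR))
E
```

```text
[-0.203  0.505 -0.794  1.906  1.575  1.556 -0.438] (array([ 0.0033,  0.0024, -0.003 ]), array([-0.0015, -0.0001, -0.0021])) (array([0.1964, 0.0015, 0.0489]), array([-0.0015, -0.0001, -0.0021]))
mouth [0.6174 0.1864 0.2339] axis [-0.2137 -0.1537 -0.9647]
```

View pics/p1c.png

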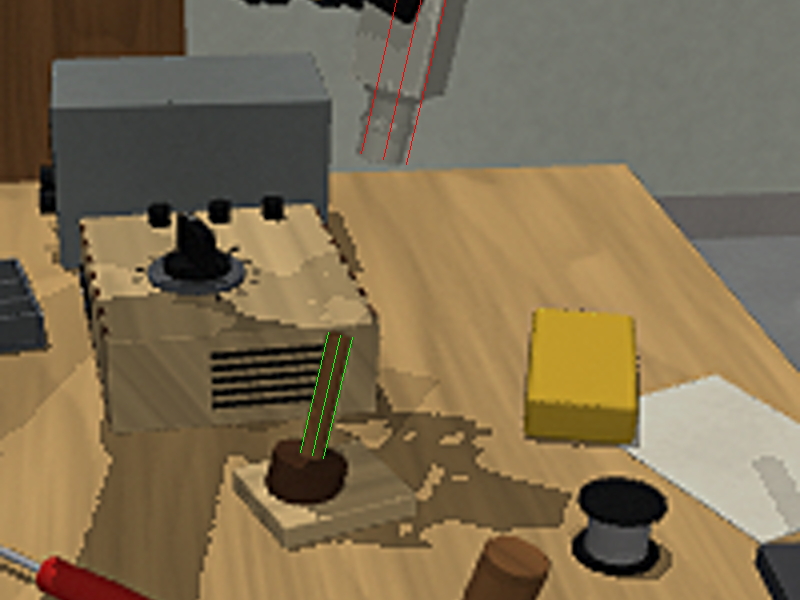

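The predicted neck outline (red, mouth near (384,160) in the crop) matches the real neck, and the green peg outline still fits. Moving to 10 mm above the tip.

>>> {"api": "arm_command", "payload": {"rows": [{"dp":[0.04,0.0024,0.005],"rotation":[-0.0015,0,-0.002]},{"dp":[0.09,0.0024,0.02],"rotation":[-0.0015,0,-0.002]},{"dp":[0.14,0.002,0.033],"rotation":[-0.0015,0,-0.002]},{"dp":[0.18,0.0015,0.044],"rotation":[-0.0015,0,-0.002]},{"dp":[0.196,0.0015,0.049],"rotation":[-0.0015,0,-0.002]},{"dp":[0.196,0.0015,0.049],"rotation":[-0.0015,0,-0.002]},{"dp":[0.196,0.0015,0.049],"rotation":[-0.0015,0,-0.002]}]}}

```text
time_s: 8.0
ee_pos: [0.5722, 0.2202, 0.2531]
orientation: [-2.533, 1.131, -3.103]
contact_force: [0.2, 0.4, -0.8]
finger_gap: 0.0473
grip_force: 30.0
```

```bash
cat > look.py <<'E'
from pg import *
import sys
def look(name,draw=True):
    o=get_obs();print(o['joint_pos'].round(3),o['contact_force'].round(2))
    s=snap('side',name);W=cloud(s)
    p=np.array(o['ee_pos']);r=R.from_euler('xyz',o['orientation']);T=r*gr.inv();M=p+T.apply(Mm-gp);a=T.apply(bb.apply([1,0,0]))
    e=M-Tip;print('pred: mouth',M.round(4),'axis',a.round(4),'height over tip',(e@Pd).round(4),'lateral',(e-e@Pd*Pd).round(4))
    P=W.reshape(-1,3);P=P[~np.isnan(P[:,0])]
    def cyl(b,v,L0,L1,rad,r0,dirfree=False):
        t=(P-b)@v;dd=np.linalg.norm(np.cross(P-b,v),axis=1);Q=P[(t>L0)&(t<L1)&(dd<rad)]
        u1=np.cross(v,[1,0,0]);u1/=np.linalg.norm(u1);u2=np.cross(v,u1)
        def f(x):
            vv=v+x[2]*u1+x[3]*u2;vv/=np.linalg.norm(vv);return np.linalg.norm(np.cross(Q-b-x[0]*u1-x[1]*u2,vv),axis=1)-r0
        q=least_squares(f,np.zeros(4),loss='soft_l1',f_scale=.0007).x;return q[0]*u1+q[1]*u2,(v+q[2]*u1+q[3]*u2),len(Q)
    cn=cyl(M,-a,.003,.04,.022,.0145);cp=cyl(Tip,-Pd,.005,.075,.013,.008)
    print('neck fit: shift of mouth',cn[0].round(4),'dir',cn[1].round(3),cn[2]);print('peg fit: shift of tip',cp[0].round(4),'dir',-cp[1].round(3),cp[2])
    k=proj(s,Tip).astype(int);u0,v0=k[0]-40,k[1]-35
    big=cv2.resize(s['pixels'][v0:v0+60,u0:u0+80],(800,600),interpolation=cv2.INTER_CUBIC)
    for A,v,L,rr,c in((M,-a,.05,.0145,(255,0,0)),(Tip,-Pd,.085,.008,(0,255,0))):
        w=np.cross(v,s['extrinsics'][:3,3]-A);w/=np.linalg.norm(w)
        for q in(-rr,0,rr):
            z=(proj(s,np.array([A+q*w,A+L*v+q*w]))-[u0,v0]+.5)*10;cv2.line(big,*[tuple(int(round(x)) for x in y) for y in z],c,1)
    cv2.imwrite(f'pics/{name}c.png',cv2.cvtColor(big,cv2.COLOR_RGB2BGR))
    for h in(.095,.08,.06,.03,0):print(h,*[x.tolist() for x in rel(*tgt(h))])
E
python3 -c "
from look import *
look('p2')"
```

```text
[-0.241  0.62  -0.76   2.028  1.644  1.585 -0.651] [ 0.2   0.37 -0.77]
pred: mouth [0.5956 0.1737 0.1391] axis [-0.2124 -0.1566 -0.9646] height over tip 0.0181 lateral [ 0.0005  0.0009 -0.0003]
neck fit: shift of mouth [-0.0014  0.0024 -0.0001] dir [0.192 0.102 0.978] 157
peg fit: shift of tip [-0.0004 -0.0004  0.0002] dir [0.213 0.15  0.965] 154
0.095 [0.0152, -0.0014, 0.005] [0.0006, 0.0008, -0.0009]
0.08 [0.0442, -0.0015, 0.0127] [0.0006, 0.0008, -0.0009]
0.06 [0.0828, -0.0016, 0.023] [0.0006, 0.0008, -0.0009]
0.03 [0.1408, -0.0018, 0.0385] [0.0006, 0.0008, -0.0009]
0 [0.1988, -0.0019, 0.0539] [0.0006, 0.0008, -0.0009]
```

View pics/p2c.png

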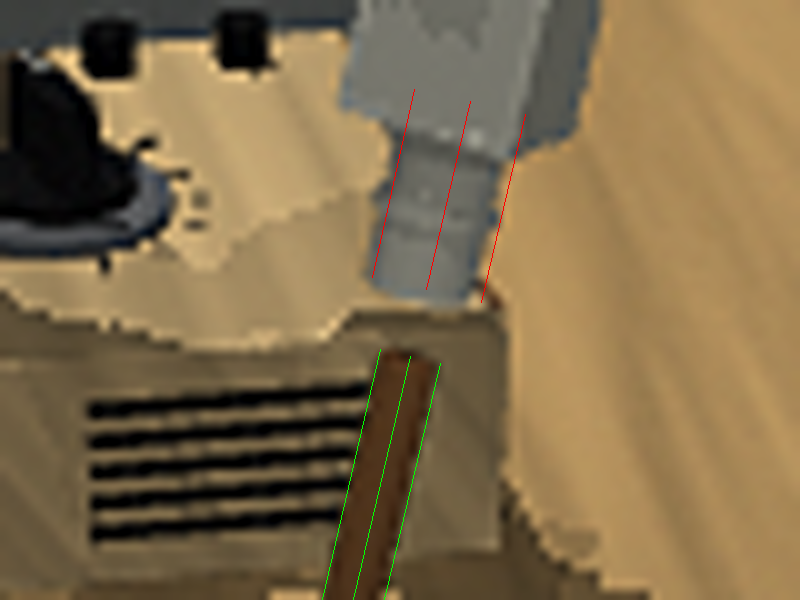

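The real mouth is at about (425,290) in the crop, roughly 0.7 px left of the prediction. The peg tip is at (410,357). The depth direction is uncertain, so I'll check it with the top view (bottle base) and the neck profile.

```bash
python3 - <<'E'
from pg import *
o=get_obs();t=snap('top','p2t');s=dict(np.load('pics/p2.npz'))
p=np.array(o['ee_pos']);r=R.from_euler('xyz',o['orientation']);T=r*gr.inv();B=T*bb;M=p+T.apply(Mm-gp);a=B.apply([1,0,0]);y=B.apply([0,1,0]);z=B.apply([0,0,1])
for nm,d in(('top',t),('side',s)):
    P=cloud(d).reshape(-1,3);L=(P-M)@np.c_[a,y,z]
    n=(abs(L[:,1])<.03)&(abs(L[:,2])<.03)
    q=L[n&(abs(L[:,0]+.16)<.006)];
    if len(q):print(nm,'base: n',len(q),'x med',np.median(q[:,0]).round(4),'y',np.percentile(q[:,1],[1,50,99]).round(4),'z',np.percentile(q[:,2],[1,50,99]).round(4))
    for ax,o2 in((1,2),(2,1)):
        for sg in(1,-1):
            q=L[n&(abs(L[:,ax]-sg*.024)<.006)&(L[:,0]<-.06)&(L[:,0]>-.15)&(abs(L[:,o2])<.018)]
            if len(q)>15:print(nm,'face','xyz'[ax],sg,len(q),np.median(q[:,ax]).round(4),'slope',np.polyfit(q[:,0],q[:,ax],1).round(4))
    for k in np.arange(-.045,0,.005):
        q=L[n&(L[:,0]>k)&(L[:,0]<k+.005)];q=q[np.hypot(q[:,1],q[:,2])<.022]
        if len(q)>5:
            f=least_squares(lambda c:np.hypot(q[:,1]-c[0],q[:,2]-c[1])-.0145,[0,0],loss='soft_l1',f_scale=.0007);print('  neck',k.round(3),len(q),f.x.round(4))
c=s['extrinsics'][:3,3]-M;print('cam dir in bottle',(np.c_[a,y,z].T@c/np.linalg.norm(c)).round(3))
E
```

```text
top base: n 417 x med -0.1588 y [-0.0237  0.0011  0.0246] z [-0.0225  0.0018  0.0252]
top face y 1 179 0.0239 slope [0.0074 0.025 ]
top face z 1 54 0.0254 slope [0.0013 0.0255]
  neck -0.015 7 [-0.0004  0.0021]
  neck -0.01 7 [0.0004 0.0017]
side base: n 84 x med -0.1578 y [-0.0222  0.0163  0.0263] z [-0.0225 -0.      0.0261]
side face y 1 432 0.024 slope [-0.0045  0.0235]
side face z -1 154 -0.0216 slope [-0.0029 -0.0219]
  neck -0.045 11 [ 0.006  -0.0003]
  neck -0.04 18 [0.0015 0.0007]
  neck -0.035 22 [-0.0004  0.0024]
  neck -0.03 21 [-0.0009  0.0029]
  neck -0.025 29 [0.0015 0.0027]
  neck -0.02 16 [0.0003 0.002 ]
  neck -0.015 22 [-0.0008  0.0022]
  neck -0.01 21 [-0.0005  0.0016]
  neck -0.005 19 [-0.0012  0.0021]
cam dir in bottle [-0.233  0.923 -0.306]
```

Both cameras agree: the bottle sits 1.8 mm toward its +z and 1.5 mm further along. I'll apply the correction and insert slowly.

```bash
python3 - <<'E'
import numpy as np
f=dict(np.load('grip.npz'));from scipy.spatial.transform import Rotation as R
f['M']=f['M']+R.from_euler('xyz',f['b']).apply([.0015,-.0003,.0018]);np.savez('grip.npz',**f)
E
sed -i 's/Tip=np.array(\[.5912,.1699,.1219\])/Tip=np.array([.5909,.1696,.1219])/' kin2.py
python3 - <<'E'
from pg import *
for h in(.095,.085,.075,.06,.03,0):print(h,*[x.tolist() for x in rel(*tgt(h))])
E
```

```text
0.095 [0.0115, -0.0027, 0.0077] [0.0006, 0.0008, -0.0009]
0.085 [0.0309, -0.0028, 0.0128] [0.0006, 0.0008, -0.0009]
0.075 [0.0502, -0.0028, 0.018] [0.0006, 0.0008, -0.0009]
0.06 [0.0792, -0.0029, 0.0257] [0.0006, 0.0008, -0.0009]
0.03 [0.1372, -0.0031, 0.0412] [0.0006, 0.0008, -0.0009]
0 [0.1951, -0.0033, 0.0566] [0.0006, 0.0008, -0.0009]
```

>>> {"api": "arm_command", "payload": {"rows": [{"dp":[0.0115,-0.0027,0.0077],"rotation":[0.0006,0.0008,-0.0009]},{"dp":[0.0115,-0.0027,0.0077],"rotation":[0.0006,0.0008,-0.0009]},{"dp":[0.025,-0.0028,0.0112],"rotation":[0.0006,0.0008,-0.0009]},{"dp":[0.025,-0.0028,0.0112],"rotation":[0.0006,0.0008,-0.0009]},{"dp":[0.025,-0.0028,0.0112],"rotation":[0.0006,0.0008,-0.0009]}]}}

```text
time_s: 8.72
ee_pos: [0.57, 0.2157, 0.2392]
orientation: [-2.527, 1.125, -3.098]
contact_force: [0.0, 0.6, -1.5]
finger_gap: 0.048
grip_force: 30.0
```

```bash
python3 -c "
from look import *
look('p3')"
```

```text
[-0.242  0.638 -0.753  2.043  1.653  1.586 -0.675] [ 0.05  0.55 -1.51]
pred: mouth [0.591  0.1698 0.1238] axis [-0.2176 -0.1592 -0.963 ] height over tip 0.0019 lateral [-0.0003 -0.0001  0.0001]
neck fit: shift of mouth [-0.0005  0.001  -0.0001] dir [0.214 0.123 0.97 ] 157
peg fit: shift of tip [-0.0002  0.0007 -0.0001] dir [0.212 0.164 0.963] 156
0.095 [-0.0153, 0.0001, -0.0039] [-0.0, -0.0002, 0.0005]
0.08 [0.0136, 0.0002, 0.0039] [-0.0, -0.0002, 0.0005]
0.06 [0.0522, 0.0002, 0.0144] [-0.0, -0.0002, 0.0005]
0.03 [0.1102, 0.0003, 0.03] [-0.0, -0.0002, 0.0005]
0 [0.1681, 0.0005, 0.0456] [-0.0, -0.0002, 0.0005]
```

View pics/p3c.png

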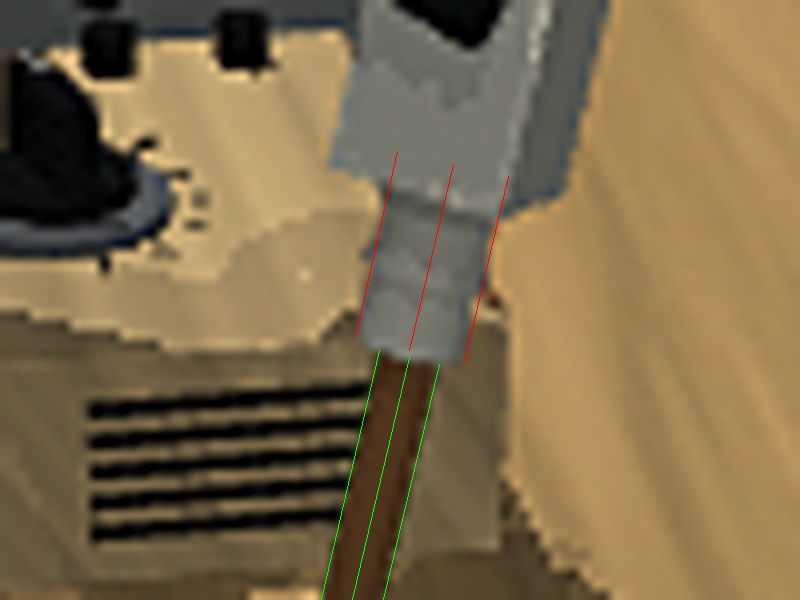

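The neck (centre ≈(412,345)) lines up with the peg (centre ≈(410,357)). Inserting in small steps.

>>> {"api": "arm_command", "payload": {"rows": [{"dp":[0.006,0.0002,0.002],"rotation":[0,0,0]},{"dp":[0.0136,0.0002,0.0039],"rotation":[0,0,0]},{"dp":[0.02,0.0002,0.0057],"rotation":[0,0,0]},{"dp":[0.026,0.0002,0.0075],"rotation":[0,0,0]},{"dp":[0.026,0.0002,0.0075],"rotation":[0,0,0]}]}}

```text
time_s: 9.4
ee_pos: [0.5672, 0.2133, 0.2259]
orientation: [-2.526, 1.125, -3.098]
contact_force: [-0.7, 0.3, -1.4]
finger_gap: 0.0475
grip_force: 30.0
```

```bash
python3 -c "
from look import *
look('p4')"
```

```text
[-0.248  0.658 -0.746  2.056  1.663  1.592 -0.705] [-0.67  0.26 -1.35]
pred: mouth [0.5882 0.1674 0.1105] axis [-0.218  -0.1594 -0.9629] height over tip -0.0119 lateral [-0.0001 -0.0003  0.0001]
neck fit: shift of mouth [-0.0012  0.0003  0.0002] dir [0.241 0.127 0.963] 155
peg fit: shift of tip [ 0.0006  0.0005 -0.0002] dir [0.226 0.167 0.96 ] 140
0.095 [-0.0416, 0.0001, -0.0115] [-0.0001, -0.0002, 0.0006]
0.08 [-0.0127, 0.0001, -0.0037] [-0.0001, -0.0002, 0.0006]
0.06 [0.0259, 0.0002, 0.0067] [-0.0001, -0.0002, 0.0006]
0.03 [0.0839, 0.0004, 0.0223] [-0.0001, -0.0002, 0.0006]
0 [0.1418, 0.0005, 0.038] [-0.0001, -0.0002, 0.0006]
```

>>> {"api": "arm_command", "payload": {"rows": [{"dp":[0.013,0.0001,0.0034],"rotation":[0,0,0]},{"dp":[0.026,0.0002,0.0068],"rotation":[0,0,0]},{"dp":[0.039,0.0002,0.0102],"rotation":[0,0,0]},{"dp":[0.052,0.0003,0.0136],"rotation":[0,0,0]},{"dp":[0.065,0.0003,0.0172],"rotation":[0,0,0]},{"dp":[0.065,0.0003,0.0172],"rotation":[0,0,0]}]}}

```text
time_s: 10.2
ee_pos: [0.5598, 0.208, 0.1932]
orientation: [-2.526, 1.125, -3.097]
contact_force: [0.6, -0.2, -0.7]
finger_gap: 0.0475
grip_force: 30.0
```

>>> {"api": "arm_command", "payload": {"rows": [{"dp":[0.013,0,0.0035],"rotation":[0,0,0]},{"dp":[0.026,0,0.007],"rotation":[0,0,0]},{"dp":[0.039,0,0.0105],"rotation":[0,0,0]},{"dp":[0.052,0,0.014],"rotation":[0,0,0]},{"dp":[0.062,0,0.0168],"rotation":[0,0,0]},{"dp":[0.062,0,0.0168],"rotation":[0,0,0]}]}}

```text
time_s: 10.95
ee_pos: [0.5529, 0.203, 0.1624]
orientation: [-2.526, 1.125, -3.098]
contact_force: [0.4, 0.5, -0.5]
finger_gap: 0.0476
grip_force: 30.0
```

```bash
python3 -c "
from look import *
look('p5')"
```

```text
[-0.277  0.762 -0.71   2.11   1.712  1.624 -0.846] [ 0.36  0.5  -0.51]
pred: mouth [0.5738 0.1571 0.047 ] axis [-0.2182 -0.1596 -0.9628] height over tip -0.0778 lateral [-0.0003 -0.0002  0.0001]
neck fit: shift of mouth [ 0.0002  0.0007 -0.0002] dir [0.189 0.128 0.975] 143
peg fit: shift of tip [-0.0005 -0.0183  0.0031] dir [0.167 0.121 0.981] 15
0.095 [-0.1687, -0.0004, -0.0455] [-0.0, -0.0002, 0.0006]
0.08 [-0.1397, -0.0003, -0.0377] [-0.0, -0.0002, 0.0006]
0.06 [-0.1011, -0.0002, -0.0272] [-0.0, -0.0002, 0.0006]
0.03 [-0.0432, -0.0001, -0.0116] [-0.0, -0.0002, 0.0006]
0 [0.0148, 0.0, 0.004] [-0.0, -0.0002, 0.0006]
```

>>> {"api": "arm_command", "payload": {"rows": [{"dp":[0.005,0,0.0013],"rotation":[0,0,0]},{"dp":[0.01,0,0.0027],"rotation":[0,0,0]},{"dp":[0.012,0,0.0032],"rotation":[0,0,0]},{"dp":[0.012,0,0.0032],"rotation":[0,0,0]}]}}

```text
time_s: 11.5
ee_pos: [0.5516, 0.2021, 0.1569]
orientation: [-2.527, 1.126, -3.098]
contact_force: [0.6, 0.6, -1.0]
finger_gap: 0.0481
grip_force: 30.0
```

>>> {"api": "arm_command", "payload": {"rows": [{"dp":[0.003,0,0.0008],"rotation":[0,0,0]},{"dp":[0.003,0,0.0008],"rotation":[0,0,0]}]}}

```text
time_s: 11.75
ee_pos: [0.5515, 0.202, 0.1561]
orientation: [-2.526, 1.127, -3.098]
contact_force: [0.5, 0.9, 2.2]
finger_gap: 0.0477
grip_force: 30.0
```

>>> {"api": "arm_command", "payload": {"rows": [{"dp":[0.003,0,0.0008],"rotation":[0,0,0]},{"dp":[0.003,0,0.0008],"rotation":[0,0,0]}]}}

```text
time_s: 12.0
ee_pos: [0.5514, 0.202, 0.1558]
orientation: [-2.524, 1.13, -3.096]
contact_force: [-1.3, 0.7, 7.7]
finger_gap: 0.0475
grip_force: 30.0
```

Contact at 8–9 N on the collar. Release.

>>> {"api": "arm_command", "payload": {"rows": [{"dp":[-0.002,0,-0.0005],"rotation":[0,0,0]},{"dp":[-0.002,0,-0.0005],"rotation":[0,0,0]},{"dp":[-0.002,0,-0.0005],"rotation":[0,0,0]},{"dp":[-0.002,0,-0.0005],"rotation":[0,0,0]},{"dp":[-0.002,0,-0.0005],"rotation":[0,0,0]},{"dp":[-0.002,0,-0.0005],"rotation":[0,0,0]}], "jaw": 87}}

```text
time_s: 12.75
ee_pos: [0.5512, 0.2017, 0.1549]
orientation: [-2.527, 1.126, -3.099]
contact_force: [0.2, 0.2, 0.5]
finger_gap: 0.0863
grip_force: 0.0
```

```bash
python3 -c "
from look import *
look('p6')
o=get_obs();print(o['finger_gap'])
s=dict(np.load('pics/p6.npz'));cv2.imwrite('pics/p6b.png',cv2.cvtColor(cv2.resize(s['pixels'][100:250,200:400],(800,600),interpolation=cv2.INTER_CUBIC),cv2.COLOR_RGB2BGR))"
```

```text
[-0.281  0.775 -0.706  2.115  1.719  1.628 -0.863] [0.21 0.23 0.47]
pred: mouth [0.5722 0.1559 0.0395] axis [-0.2175 -0.1591 -0.963 ] height over tip -0.0856 lateral [-0.0002 -0.0002  0.0001]
neck fit: shift of mouth [-0.0012  0.0006  0.0002] dir [0.281 0.143 0.951] 144
peg fit: shift of tip [-0.0001 -0.0143  0.0024] dir [0.28  0.19  0.944] 23
0.095 [-0.1844, -0.0002, -0.0498] [-0.0001, -0.0003, 0.0005]
0.08 [-0.1555, -0.0001, -0.042] [-0.0001, -0.0003, 0.0005]
0.06 [-0.1168, -0.0, -0.0316] [-0.0001, -0.0003, 0.0005]
0.03 [-0.0589, 0.0001, -0.0159] [-0.0001, -0.0003, 0.0005]
0 [-0.001, 0.0002, -0.0003] [-0.0001, -0.0003, 0.0005]
0.08642979649533129
```

View pics/p6b.png

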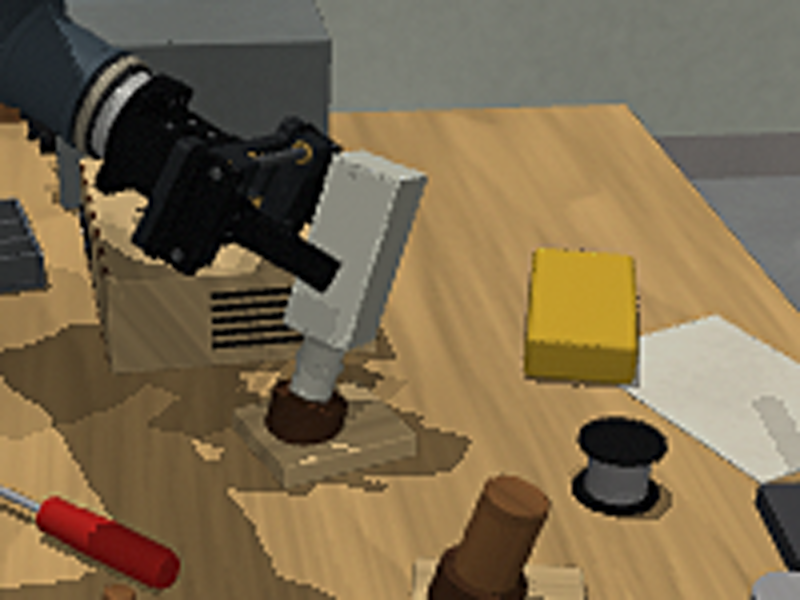

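The bottle sits on the collar: neck foot at (315,395), fingers open and clear. I'll back off, rise, and plan the dial grip.

```bash
python3 - <<'E'
from pg import *
o=get_obs();p=np.array(o['ee_pos']);r=R.from_euler('xyz',o['orientation']);print(r.as_matrix().round(3))
def low(pp):
    c=np.array([[x,y,z] for x in(-.0375,.0375) for y in(-.095,.095) for z in(0,-.1)]);return (pp+r.apply(c)).round(3)
for d in(.03,.06,.08):
    pp=p+r.apply([0,0,-d])+[0,0,max(0,d-.03)*.5];c=low(pp);print(d,pp.round(3),c[c[:,2].argsort()[:3]].tolist())
a=p+r.apply([0,0,-.03]);b=p+r.apply([0,0,-.08])+[0,0,.025];c=b+[0,0,.17]
# dial poses: y across bar
C=np.array([.5103,.3775]);th=np.deg2rad(107.85)
for yv in(th-np.pi/2,th+np.pi/2):
    y=np.array([np.cos(yv),np.sin(yv),0]);z=np.array([0,0,-1.]);Rd=R.from_matrix(np.c_[np.cross(y,z),y,z])
    P=np.r_[C,.112+.051];s=ik(P,Rd,o['joint_pos']);print(s[0].round(2),s[1:],P)
    Re=R.from_euler('z',-.913)*Rd;print('  end',ik(P,Re,s[0])[0].round(2))
    print('  rel above',rel(P+[0,0,.2],Rd,c,r),(r.inv()*Rd).magnitude())
for q in(a,b,c):print(rel(q,r))
E
```

```text
[[-0.43   0.485  0.762]
 [-0.018  0.839 -0.544]
 [-0.903 -0.248 -0.352]]
0.03 [0.528 0.218 0.165] [[0.558, 0.297, 0.108], [0.482, 0.351, 0.143], [0.466, 0.138, 0.155]]
0.06 [0.506 0.234 0.191] [[0.535, 0.313, 0.134], [0.459, 0.368, 0.169], [0.443, 0.154, 0.181]]
0.08 [0.49  0.245 0.208] [[0.52, 0.324, 0.151], [0.444, 0.379, 0.186], [0.428, 0.165, 0.198]]
[-0.42  0.55 -0.39  1.75  0.26  0.89 -0.61] (np.float64(1.953570625653031e-06), 5.527789050283564e-06) [0.5103 0.3775 0.163 ]
  end [-0.5   0.54 -0.27  1.75  0.18  0.87 -1.46]
  rel above (array([ 0.0051,  0.2487, -0.1028]), array([0.0732, 0.3908, 0.2516])) 1.4783344183052247
[-0.15  0.63 -0.77  1.75  0.52  0.97  2.32] (np.float64(1.5591832475064503e-06), 7.5436504153649845e-06) [0.5103 0.3775 0.163 ]
  end [-0.22  0.6  -0.67  1.75  0.45  0.94  1.47]
  rel above (array([ 0.0051,  0.2487, -0.1028]), array([-0.4591,  0.086 , -0.6064])) 2.4045121409098735
(array([-0.  ,  0.  , -0.06]), array([0., 0., 0.]))
(array([-0.0451, -0.0124, -0.1776]), array([0., 0., 0.]))
(array([-0.352 , -0.0968, -0.2972]), array([0., 0., 0.]))
```

>>> {"api": "arm_command", "payload": {"rows": [{"dp":[0,0,-0.03],"rotation":[0,0,0]},{"dp":[0,0,-0.06],"rotation":[0,0,0]},{"dp":[-0.022,-0.006,-0.12],"rotation":[0,0,0]},{"dp":[-0.045,-0.012,-0.178],"rotation":[0,0,0]},{"dp":[-0.15,-0.04,-0.218],"rotation":[0,0,0]},{"dp":[-0.25,-0.069,-0.258],"rotation":[0,0,0]},{"dp":[-0.352,-0.097,-0.297],"rotation":[0,0,0]},{"dp":[-0.352,-0.097,-0.297],"rotation":[0,0,0]}]}}

```text
time_s: 13.8
ee_pos: [0.4891, 0.2472, 0.3833]
orientation: [-2.54, 1.134, -3.108]
contact_force: [-0.9, -0.3, -0.4]
finger_gap: 0.0869
grip_force: 0.0
```

```bash
cat > dial.py <<'E'
from pg import *
C=np.array([.5103,.3775]);
def dp(z,turn=0):
    yv=np.deg2rad(17.85)-turn;y=np.array([np.cos(yv),np.sin(yv),0]);zz=np.array([0,0,-1.])
    return np.r_[C,z+.051],R.from_matrix(np.c_[np.cross(y,zz),y,zz])
E
python3 -c "
from dial import *
print(get_obs()['joint_pos'].round(2),rel(*dp(.26)))"
```

```text
[-0.24  0.37 -0.91  2.01  1.43  1.64 -0.48] (array([ 0.1094,  0.2744, -0.0581]), array([0.0764, 0.3912, 0.2501]))
```

>>> {"api": "arm_command", "payload": {"rows": [{"dp":[0.014,0.035,-0.03],"rotation":[0.0096,0.049,0.031]},{"dp":[0.027,0.069,-0.05],"rotation":[0.019,0.098,0.063]},{"dp":[0.041,0.104,-0.06],"rotation":[0.029,0.147,0.094]},{"dp":[0.055,0.138,-0.06],"rotation":[0.038,0.196,0.125]},{"dp":[0.07,0.175,-0.06],"rotation":[0.048,0.245,0.156]},{"dp":[0.085,0.21,-0.06],"rotation":[0.057,0.293,0.188]},{"dp":[0.1,0.25,-0.058],"rotation":[0.067,0.342,0.219]},{"dp":[0.109,0.274,-0.058],"rotation":[0.0764,0.391,0.25]}]}}

```text
time_s: 14.8
ee_pos: [0.5099, 0.3762, 0.3036]
orientation: [-3.128, -0.001, 1.88]
contact_force: [-1.0, 0.0, -0.1]
finger_gap: 0.0872
grip_force: 0.0
```

>>> {"api": "arm_command", "payload": {"rows": [{"dp":[0,0,0],"rotation":[0,0,0]},{"dp":[0,0,0],"rotation":[0,0,0]},{"dp":[0,0,0],"rotation":[0,0,0]}]}}

```text
time_s: 15.18
ee_pos: [0.5096, 0.3759, 0.3055]
orientation: [-3.132, 0.005, 1.885]
contact_force: [0.3, 0.7, 0.4]
finger_gap: 0.087
grip_force: 0.0
```

```bash
python3 -c "
from dial import *
o=get_obs();print(o['joint_pos'].round(2),o['ee_pos'],rel(*dp(.26)),rel(*dp(.112)))"
```

```text
[-0.01  0.61 -1.06  1.58  0.55  1.29 -0.84] [0.50957155 0.37590446 0.30545588] (array([ 0.0025,  0.0023, -0.0111]), array([-0.0029,  0.0016,  0.0008])) (array([0.004 , 0.005 , 0.2849]), array([-0.0029,  0.0016,  0.0008]))
```

>>> {"api": "arm_command", "payload": {"rows": [{"dp":[0.002,0.002,0.09],"rotation":[-0.003,0.0016,0.0008]},{"dp":[0.004,0.004,0.17],"rotation":[-0.003,0.0016,0.0008]},{"dp":[0.004,0.005,0.23],"rotation":[-0.003,0.0016,0.0008]},{"dp":[0.004,0.005,0.26],"rotation":[-0.003,0.0016,0.0008]},{"dp":[0.004,0.005,0.28],"rotation":[-0.003,0.0016,0.0008]},{"dp":[0.004,0.005,0.284],"rotation":[-0.003,0.0016,0.0008]},{"dp":[0.004,0.005,0.284],"rotation":[-0.003,0.0016,0.0008]}], "jaw": 40}}

```text
time_s: 16.05
ee_pos: [0.5121, 0.377, 0.164]
orientation: [3.14, -0.002, 1.878]
contact_force: [-0.3, 0.3, 0.1]
finger_gap: 0.0405
grip_force: 0.0
```

```bash
python3 -c "
from dial import *
o=get_obs();print(o['joint_pos'].round(2),o['ee_pos'],o['contact_force'],rel(*dp(.112)))"
```

```text
[-0.06  0.74 -0.96  1.71  0.69  1.06 -0.95] [0.51207812 0.37704252 0.16399299] [-0.33846675  0.29509965  0.1484897 ] (array([ 0.0019, -0.0031,  0.002 ]), array([ 0.0004, -0.0006, -0.0012]))
```

>>> {"api": "arm_command", "payload": {"rows": [{"dp":[0.0019,-0.003,0.002],"rotation":[0,0,-0.001]},{"dp":[0.0019,-0.003,0.002],"rotation":[0,0,-0.001]},{"dp":[0.0019,-0.003,0.002],"rotation":[0,0,-0.001]}]}}

```text
time_s: 16.42
ee_pos: [0.5102, 0.3771, 0.1623]
orientation: [3.141, -0.001, 1.882]
contact_force: [-0.3, 0.3, 0.9]
finger_gap: 0.0396
grip_force: 0.0
```

>>> {"api": "arm_command", "payload": {"rows": [{"dp":[0,0,0],"rotation":[0,0,0]},{"dp":[0,0,0],"rotation":[0,0,0]},{"dp":[0,0,0],"rotation":[0,0,0]},{"dp":[0,0,0],"rotation":[0,0,0]},{"dp":[0,0,0],"rotation":[0,0,0]}], "jaw": 10}}

```text
time_s: 17.05
ee_pos: [0.5113, 0.3773, 0.1622]
orientation: [3.139, -0.002, 1.881]
contact_force: [4.9, 2.4, -3.2]
finger_gap: 0.0137
grip_force: 30.0
```

```bash
python3 -c "
from dial import *
o=get_obs();print(o['joint_pos'].round(2),o['ee_pos'],o['orientation'],o['contact_force'],o['wrist_torque'],rel(*dp(.112)))"
```

```text
[-0.06  0.74 -0.96  1.72  0.69  1.05 -0.95] [0.51126741 0.37727892 0.16219573] [ 3.13932176e+00 -2.15279882e-03  1.88088469e+00] [ 4.92926067  2.44108021 -3.23947376] [ 0.54489245 -1.07886806 -0.07328464] (array([ 0.001 , -0.0017, -0.0016]), array([ 0.0007, -0.0007, -0.0005]))
```

>>> {"api": "arm_command", "payload": {"rows": [{"dp":[0,0.002,0],"rotation":[0,0,0.036]},{"dp":[0,0.002,0],"rotation":[0,0,0.073]},{"dp":[0,0.002,0],"rotation":[0,0,0.109]},{"dp":[0,0.002,0],"rotation":[0,0,0.145]},{"dp":[0,0.002,0],"rotation":[0,0,0.182]},{"dp":[0,0.002,0],"rotation":[0,0,0.218]},{"dp":[0,0.002,0],"rotation":[0,0,0.254]},{"dp":[0,0.002,0],"rotation":[0,0,0.2905]}]}}

```text
time_s: 18.05
ee_pos: [0.5114, 0.3773, 0.1622]
orientation: [-3.141, -0.001, 0.965]
contact_force: [3.0, 1.4, -1.9]
finger_gap: 0.014
grip_force: 30.0
```

>>> {"api": "arm_command", "payload": {"rows": [{"dp":[0,0,0],"rotation":[0,0,0]},{"dp":[0,0,0],"rotation":[0,0,0]},{"dp":[0,0,0],"rotation":[0,0,0]}]}}

```text
time_s: 18.42
ee_pos: [0.5115, 0.3773, 0.1622]
orientation: [-3.141, -0.001, 0.97]
contact_force: [4.4, 1.8, -1.5]
finger_gap: 0.0139
grip_force: 30.0
```

>>> {"api": "arm_command", "payload": {"rows": [{"dp":[0,0,0],"rotation":[0,0,0]},{"dp":[0,0,0],"rotation":[0,0,0]},{"dp":[0,0,0],"rotation":[0,0,0]},{"dp":[0,0,-0.07],"rotation":[0,0,0]},{"dp":[0,0,-0.17],"rotation":[0,0,0]},{"dp":[0,0,-0.27],"rotation":[0,0,0]},{"dp":[-0.05,0,-0.36],"rotation":[0,0,0]},{"dp":[-0.15,0,-0.4],"rotation":[0,0,0]}], "jaw": 40}}

```text
time_s: 19.42
ee_pos: [0.4685, 0.3167, 0.3647]
orientation: [-3.14, -0.005, 0.971]
contact_force: [0.7, -0.5, 1.3]
finger_gap: 0.0399
grip_force: 0.0
```

>>> {"api": "arm_command", "payload": {"rows": [{"dp":[-0.1,0,0],"rotation":[0,0,0]},{"dp":[-0.2,0,0],"rotation":[0,0,0]},{"dp":[-0.3,0,0],"rotation":[0,0,0]},{"dp":[-0.4,0,0],"rotation":[0,0,0]},{"dp":[-0.4,0,0],"rotation":[0,0,0]}]}}

```text
time_s: 20.05
ee_pos: [0.3536, 0.148, 0.3616]
orientation: [3.139, 0.003, 0.963]
contact_force: [-0.1, 0.1, 0.1]
finger_gap: 0.0401
grip_force: 0.0
```

```bash
python3 - <<'E'
from h import *
from scipy.optimize import least_squares
t=np.array([184,157.3,130.5,105,79.5,54.9,29.6,4.5,-20.2,-45.5,-70.8])*np.pi/180;c=np.array([.5101,.3781]);r=.046
m=c+r*np.c_[np.cos(t),np.sin(t)];i=np.arange(11)
def f(x):
    d=m-x[:2];return np.angle(np.exp(1j*(np.arctan2(d[:,1],d[:,0])-(x[2]-.45*i))))
s=least_squares(f,[.51,.378,3.2]);print(s.x,np.rad2deg(s.x[2]-2.25),np.rad2deg(s.fun).round(1))
o=get_obs();print(o['ee_pos'],o['finger_gap'])
d=snap('top','e');sd=snap('side','es')
W=cloud(d);P=W[190:250,100:180].reshape(-1,3);P=P[(P[:,2]>.113)&(P[:,2]<.125)];print(cv2.minAreaRect((P[:,:2]*1000).astype(np.float32)),len(P))
a=cv2.resize(d['pixels'][190:255,110:175],(400,400),interpolation=cv2.INTER_CUBIC);b=cv2.resize(sd['pixels'][120:240,220:340],(400,400),interpolation=cv2.INTER_CUBIC)
cv2.imwrite('pics/ec.png',cv2.cvtColor(np.hstack([a,b]),cv2.COLOR_RGB2BGR))
E
```

```text
[0.51175822 0.37878721 3.22133592] 55.65344885143318 [ 0.1  0.1 -0.4  0.  -0.   0.5  0.  -0.3 -0.1 -0.1  0.2]
[0.35359348 0.14804306 0.3616317 ] 0.040102592689095704
((510.5914001464844, 377.22265625), (50.49164962768555, 13.683500289916992), 55.452674865722656) 102
```

View pics/ec.png

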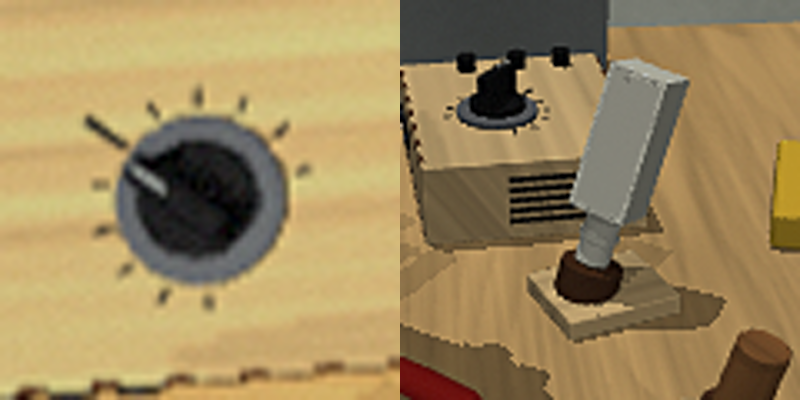

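The pointer (150,178) lies in line with the long mark (105,132), 0.2° off by measurement. The bottle stands on the collar (590,270) and the arm is clear. Handing in.

```bash
python3 -c "
from cell import job_done
print(job_done())"
```

```text
the job is handed in; nothing more can be done
None
```

The bottle is mouth-down on the slim peg with its rim on the collar, and the dial measures within about 0.2° of the long mark; I left the spool, jar and screwdriver alone and handed the job in at about 20 s.

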